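# Lid two food tubs at a stopped packing line

### The job

Press the red stop button right down to stop the line. Then put the loose lid on the open tub leaning on the roller chute and press it fully home, and press the raised lid of the tub under the scanner fully home as well; only then turn the red button's head clockwise as far as it will go to release the stop, and leave the cans, the jar and the tape holder standing where they are.

Things in the scene. Friction and masses are not known exactly. Their poses are not given: they have to be found in the camera images.
- lid_a: Loose round white lid lying flat on the table, with a square red grip block on top. Origin at the centre of its underside, z up through the block. From the underside up: a plug 102 mm across and 18 mm deep (chamfered), a plate 134 mm across from 18 to 24 mm, and the block, 40 x 40 mm with faces along the lid's x and y, from 24 to 64 mm. 160 g.
- tub_a: Open blue tub, fixed, leaning 30 degrees towards its front on the roller chute. Origin at the centre of its underside, z along its axis out of the mouth, x up the chute. 128 mm across at the rim, 80 mm tall, mouth 108 mm across. A stiff orange seal ring (inside 111 mm) stands up to 12 mm proud of the rim; the lid's plate must push it down flush, with about 11 N.
- tub_a_rim (a point): Centre of the open tub's rim, on its axis; axes as tub_a.
- tub_a_home (a point): Point on the open tub's axis 18 mm below the rim: the lid's origin is here when it is fully home. Axes as tub_a.
- chute: Blue-sided roller chute, fixed to the table, 164 mm wide; origin on the table under the rim centre of the open tub, x along the chute. It slopes up at 30 degrees from x = -35 mm to x = 250 mm, the upper end 220 mm high.
- scale: Grey check scale with the second blue tub fixed on it; origin on the table under that tub's axis. The tub is 128 mm across and its rim is 118 mm above the table. A yellow scanner head hangs over the lid, from x = -28 mm to 118 mm, 66 mm wide, 245 to 300 mm above the table, on a post 310 mm tall at x = 125 mm; the -x side is open.
- lid_b (a joint): How far the white lid of the tub on the scale has been pushed down: 0 is 12 mm proud of the rim, 0.012 m is fully home. It stays where it is left and takes about 11 N.
- lid_b_top (a point): Centre of the flat top of that lid, 134 mm across and 10 mm thick, with a red dot in the middle.
- stop_box: Yellow stop box, 90 x 90 x 60 mm tall, fixed to the table; origin at the centre of its underside.
- stop_button (a joint): How far the red mushroom button is pushed down: 0 up, 0.008 m fully down, about 9 N; it springs back.
- stop_knob (a joint): How far the red mushroom head has been turned clockwise seen from above: 0 to 1.2 rad; it stays where it is left.
- stop_top (a point): Centre of the top of the red mushroom head, 114 mm above the table when up. The head is 60 mm across and 30 mm thick and can be gripped by its rim and turned; a white stripe marks its x axis.
- can_1: Bystander: red food can, 66 mm across, 100 mm tall, origin at its underside.
- can_2: Bystander: blue food can, same size.
- can_3: Bystander: red food can, same size.
- can_4: Bystander: blue food can, same size, standing in the cardboard tray.
- tray: Small fixed cardboard tray, 120 x 120 x 40 mm tall, origin at the centre of its underside.
- jar: Bystander: amber jar with a green cap, 68 mm across, 110 mm tall, origin at its underside.
- tape_holder: Bystander: grey tape holder 130 x 50 x 90 mm tall, origin at the centre of its underside.
Not all that is in view belongs to the job. There is more than one size of the lid_a; the job needs the smaller. There is more than one size of the stop_box; the job needs the larger.

How it is judged:
By the outcome, as a careful person would: the job done as asked, in the order asked, and still so for the second after the job is handed in, with the robot touching nothing.
It also fails if it takes over 72 s, if anything falls off the work surface, if the arm or the gripper's body presses on something with over 40 N, if the wrist force passes 120 N, or if a joint passes its speed limit or range.

### The arm

A 7-joint arm with a two-finger parallel gripper is mounted at the origin on the work surface. World frame = base frame: x ahead of the robot, y to its left, z up, the work surface at z = 0. Lengths are in m, angles in rad, forces in N, time in s.
With the tool pointing down it reaches from about 0.35 to 0.9 m from the base axis. Payload 19.9 kg.
Tool frame: the origin (TCP) lies at the very end of the fingers, on their centre line; the grasp point (between the pads) lies 19 mm behind it; z points along the fingers, y is the direction in which the jaws open and shut (so a half turn about z gives the same grasp; the last joint's range is limited). The gripper opens to 94 mm and grips with 3 to 60 N. Pads are 16 mm wide; open, the fingers measure 119 mm over their backs; the gripper's body (75 mm by 177 mm) begins 78 mm behind the grasp point.
Start: joints at [1.248, 0.417, -0.01, 1.614, 0.005, 1.111, -0.053], TCP at [0.173, -0.601, 0.205] pointing down, gripper open.
Joint ranges: [-2.81, 2.81], [-0.39, 2.02], [-1.27, 1.25], [0.06, 2.57], [-1.19, 4.33], [0.19, 2], [-2.82, 2.82]. Speed limits (rad/s): [1.89, 1.89, 2.39, 2.39, 3.01, 3.01, 3.01].

### API

Orientations are given as a 3x3 rotation matrix whose columns are the frame's x, y, z axes.
In Python, from rig import sensors, get_image, camera_params, close_job gives the robot as it stands. The module is installed in compiled form; this text tells all that it offers.
- The arm moves only by the tool send_rows, never from a script. Its argument "plan" is a list of rows, each an object of numbers: "hand": the closure, from 0 (fully open) to 1 (shut); "x", "y", "z": the shift along the tool's x, y, z in mm; "roll": the turn about the tool's z in rad. In form: [{"hand": .., "x": .., "y": .., "z": .., "roll": ..}, ...]. A call has exactly 10 rows; each row is the pose to reach, as a shift and turn from the pose measured when the call began, along the tool's axes at that moment; what a row does not reach only later rows make up. A row lasts 1/10 s, in which the tool goes at most 50 mm and 8.59 degrees, less where a joint would pass 70% of its speed; a pose out of reach is approached as far as the arm can. A call with a gripper value outside its range is refused whole. The fingers move at their own pace and stop on an object; "force" is the grip in N (left out, the last holds). Time passes only in rows, so rows that repeat a pose let the fingers close, or fill a call up. It gives the time, the measured TCP pose, the force and the opening at its end, in the units of the state.
- sensors.get_obs(): the state, without advancing time (a new reading comes with each control period).
- get_image(name): name is "side" or "top"; returns the picture (420x560x3 uint8, blue, green, red); there is no depth.
- camera_params(name): a dict with "fx", "fy", "cx", "cy" (pixels), "k1" (the pictures are not rectified: a ray, as slopes to the right and down, at radius r is drawn at 1 + k1 r^2 times it, then the intrinsics apply), "position" and "rotation" of the camera in the world. Camera axes: x right, y up, looking along -z (the intrinsics and any distortion apply to the point x, -y, -z); pixel columns grow to the right and rows downward; lengths in m; the calibration is good to about 2 mm. A picture is of the moment at which its call begins. camera_params takes no time and is no camera call.
- close_job(): hands the job in, once; it reports no verdict.
The state is a dict: "time": time; "qpos": joint angles; "joint_velocities": joint speeds; "effort": joint torques, N m; "eef_pos": TCP position; "eef_rot": TCP orientation; "force": force on the tool from outside, world axes, zero at the start; "ft_torque": the same for the moment, N m; "opening": finger opening in m.
Only numpy, scipy, OpenCV 4.12 (cv2) and the standard library are available. Lean on these libraries where they do the work, as an engineer would, in place of code of your own. Each camera call takes 0.05 s, during which the arm holds its last target.

## Working session

There is one attempt and no reset: what is moved stays moved. The work goes in short steps, Python scripts to look and compute and a tool call to move; the robot and the scene stay as the last step left them, time stands still between calls to the robot, and variables do not carry over. Pictures are saved under pics/ and viewed, and the job is handed in when it is done.

Besides the shell and the picture viewer there is one more tool, called after "Call:" by a JSON object that holds its "method" and its "body", one argument or row to a line. send_rows: Moves the arm, as the interface text tells. Its arguments: {"type":"object","properties":{"plan":{"type":"array","items":{"type":"object","properties":{"hand":{"type":"number"},"x":{"type":"number"},"y":{"type":"number"},"z":{"type":"number"},"roll":{"type":"number"}}}},"force":{"type":"number"}},"required":["plan"]}

```bash
ls; mkdir -p pics; python3 - <<'E'
from rig import sensors,get_image,camera_params
import cv2
for n in("side","top"):
    cv2.imwrite(f"pics/{n}0.png",get_image(n)); print(camera_params(n))
print(sensors.get_obs())
E
```

```text
pics
{'fx': 388.94528186638763, 'fy': 388.94528186638763, 'cx': 281.4221794830906, 'cy': 206.3724978442539, 'k1': -0.008289558702269504, 'position': array([0.13456103, 0.86777919, 0.72792449]), 'rotation': array([[-0.89796895,  0.25211435, -0.36068009],
       [-0.44003645, -0.50616393,  0.74173176],
       [ 0.00443796,  0.82476447,  0.565459  ]])}
{'fx': 494.0550927575129, 'fy': 494.0550927575129, 'cx': 277.82036579996804, 'cy': 211.26544707290694, 'k1': -0.17071209169178242, 'position': array([0.30304727, 0.09577492, 1.37406318]), 'rotation': array([[ 0.00976971,  0.98444399, -0.17542684],
       [-0.99980125,  0.01266568,  0.01539611],
       [ 0.01737851,  0.17524155,  0.98437208]])}
{'time': 0.1, 'qpos': array([ 1.24855439,  0.41788273, -0.0102848 ,  1.61408067,  0.00466771,
        1.11071441, -0.05298782]), 'joint_velocities': array([-1.52484658e-05, -9.45364865e-04,  1.43896075e-03, -3.45199946e-03,
       -1.36550202e-03, -2.65501447e-04, -1.00346363e-03]), 'effort': array([ 7.99146856e-04, -8.52576256e+01,  6.39772005e-01, -4.26695681e+01,
       -4.88869194e-02,  1.62318751e-02,  1.20008635e-04]), 'eef_pos': array([ 0.17306572, -0.60022035,  0.20492162]), 'eef_rot': array([[ 9.60853163e-01,  2.77057888e-01, -3.53619364e-04],
       [ 2.77058107e-01, -9.60852644e-01,  1.00058260e-03],
       [-6.25567989e-05, -1.05938607e-03, -9.99999437e-01]]), 'force': array([ 0.40552936, -0.42144528, -0.101326  ]), 'ft_torque': array([-0.02391057, -0.04537487,  0.00665734]), 'opening': 0.09417567630092105}
```

View pics/side0.png

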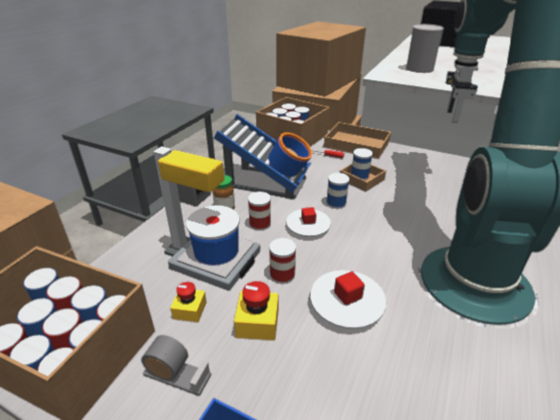

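View pics/top0.png

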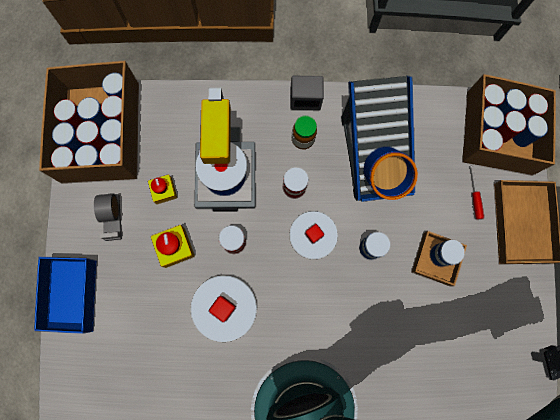

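```bash
cat > h.py <<'E'
import numpy as np, cv2
from rig import sensors,get_image,camera_params
F=np.diag([1,-1,-1.])
def cam(n):
    c=camera_params(n); K=np.array([[c['fx'],0,c['cx']],[0,c['fy'],c['cy']],[0,0,1]]); d=np.array([c['k1'],0,0,0.])
    R=np.array(c['rotation'])@F  # cv cam->world
    return K,d,R,np.array(c['position'])
def ray(n,uv):
    K,d,R,p=cam(n)
    q=cv2.undistortPoints(np.array(uv,float).reshape(-1,1,2),K,d).reshape(-1,2)
    return p,(R@np.c_[q,np.ones(len(q))].T).T
def atz(n,uv,z):
    p,r=ray(n,uv); return p+r*((z-p[2])/r[:,2])[:,None]
def proj(n,P):
    K,d,R,p=cam(n)
    rv=cv2.Rodrigues(R.T)[0]
    return cv2.projectPoints(np.array(P,float).reshape(-1,1,3),rv,-R.T@p,K,d)[0].reshape(-1,2)
def tri(uvs,uvt):
    A=[];b=[];M=np.zeros((3,3));v=np.zeros(3)
    for n,uv in(("side",uvs),("top",uvt)):
        p,r=ray(n,[uv]);r=r[0]/np.linalg.norm(r[0]);Q=np.eye(3)-np.outer(r,r);M+=Q;v+=Q@p
    return np.linalg.solve(M,v)
def crop(src,dst,x0,y0,x1,y1,s):
    im=cv2.imread(src)[y0:y1,x0:x1]
    im=cv2.resize(im,None,fx=s,fy=s,interpolation=cv2.INTER_CUBIC)
    for k in range((x0+9)//10*10,x1,10):
        cv2.line(im,((k-x0)*s,0),((k-x0)*s,8 if k%50 else 16),(0,255,0),1)
    for k in range((y0+9)//10*10,y1,10):
        cv2.line(im,(0,(k-y0)*s),(8 if k%50 else 16,(k-y0)*s),(0,255,0),1)
    cv2.imwrite(dst,im)
E
python3 - <<'E'
from h import *
crop("pics/top0.png","pics/c1.png",130,70,330,270,4) if 0 else None
crop("pics/top0.png","pics/c1.png",140,170,260,260,6)
crop("pics/top0.png","pics/c2.png",270,190,410,290,5)
crop("pics/top0.png","pics/c3.png",340,70,430,210,4)
crop("pics/top0.png","pics/c4.png",180,80,270,215,4)
E
```

```text
(no output)
```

View pics/c1.png

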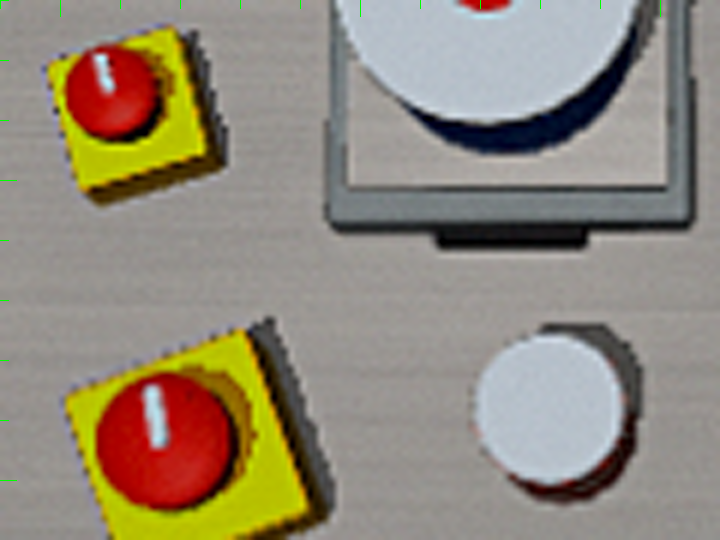

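View pics/c2.png

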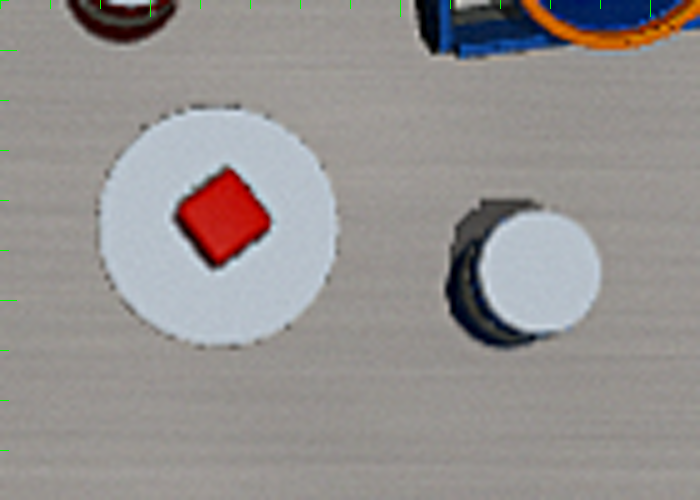

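View pics/c3.png

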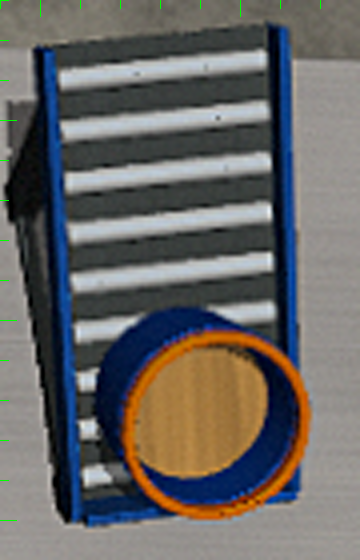

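View pics/c4.png

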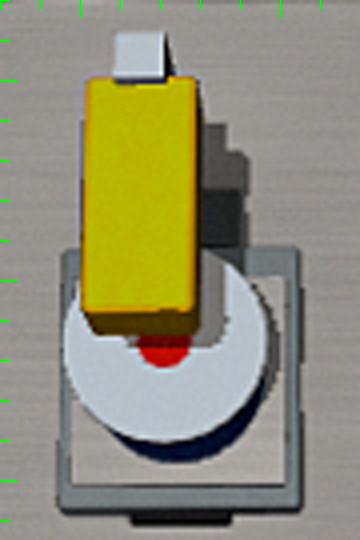

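```bash
python3 - <<'E'
from h import *
def blobs(n,f,lo):
    im=cv2.imread(f"pics/{n}0.png"); hsv=cv2.cvtColor(im,cv2.COLOR_BGR2HSV)
    out={}
    M={'red':((hsv[...,0]<6)|(hsv[...,0]>174))&(hsv[...,1]>170)&(hsv[...,2]>100),
       'orange':(hsv[...,0]>8)&(hsv[...,0]<16)&(hsv[...,1]>200)&(hsv[...,2]>130),
       'yellow':(hsv[...,0]>22)&(hsv[...,0]<34)&(hsv[...,1]>150)&(hsv[...,2]>80),
       'white':(hsv[...,1]<40)&(hsv[...,2]>195)}
    for k,m in M.items():
        N,L,S,C=cv2.connectedComponentsWithStats(m.astype(np.uint8))
        for i in range(1,N):
            if S[i,4]>lo:
                c,_=cv2.findContours((L==i).astype(np.uint8),cv2.RETR_EXTERNAL,cv2.CHAIN_APPROX_NONE)
                c=max(c,key=len)
                e=cv2.fitEllipse(c) if len(c)>5 else None
                print(n,k,S[i],C[i].round(1),"ell",np.round(e[0],1),np.round(e[1],1))
blobs("top",0,40);blobs("side",0,60)
print("big/small lid plate", [np.linalg.norm(np.diff(atz("top",[[a,y],[b,y]],.024),axis=0)) for a,b,y in((290,337.6,235),(191,257,308))])
E
```

```text
top red [215 167  12   5  44] [220.6 168.5] ell [220.4 168.6] [ 4.2 11.7]
top red [151 178  15  15 154] [158.1 185.2] ell [158.1 185. ] [13.3 14.2]
top red [474 192  10  27 181] [478.2 205.2] ell [478.3 205.6] [ 6.6 33. ]
top red [306 224  18  19 196] [314.4 232.8] ell [314.4 232.8] [15.4 15.7]
top red [156 232  22  23 343] [167.  243.6] ell [166.8 243.2] [20.9 21.5]
top red [209 296  26  26 373] [221.3 308.8] ell [221.3 308.7] [21.5 22. ]
top orange [385 153  32  43 132] [407.3 168.3] ell [395.1 176.1] [40.3 45.1]
top orange [371 166  33  34 125] [381.6 187.9] ell [389.8 179.2] [35.8 39.4]
top yellow [ 200  100   28   58 1512] [214.1 128.5] ell [214.1 128.4] [29.3 69.7]
top yellow [148 175  27  27 258] [162.4 189.9] ell [160.5 187.1] [23.7 25.4]
top yellow [151 225  40  41 559] [171.8 247.8] ell [170.4 245.4] [36.8 37.9]
top white [103  74  19  19 171] [112.6  83.3] ell [112.4  82.8] [17.3 19.4]
top white [355  83  51   8  90] [379.7  86.6] ell [379.7  86.7] [ 2.3 47. ]
top white [485  85  19  19 116] [494.1  94.9] ell [493.8  93.7] [15.4 18.9]
top white [208  88  13  11 116] [214.6
[... 3512 characters left out ...]
de white [ 72 286  32  22 506] [ 87.5 296.7] ell [ 87.5 296.7] [18.5 32.4]
side white [ 98 296  27  22 317] [109.3 305.4] ell [109.1 305.6] [12.6 31.6]
side white [ 18 299  34  24 568] [ 34.7 310.4] ell [ 34.7 310.4] [18.8 35.9]
side white [ 44 309  34  25 613] [ 60.4 321.4] ell [ 60.4 321.3] [20.3 35.9]
side white [ 70 320  31  26 391] [ 83.  331.2] ell [ 82.8 331.4] [13.6 36.5]
side white [  0 324  22  26 424] [  9.  334.8] ell [  8.9 334.9] [19.3 27.8]
side white [ 11 336  38  28 735] [ 29.8 349.2] ell [ 29.8 349.3] [22.9 38.8]
side white [ 39 348  33  28 459] [ 53.2 360.3] ell [ 53.  360.5] [14.7 38.8]
big/small lid plate [np.float64(0.13183344467097405), np.float64(0.17878421024035854)]
```

```bash
python3 - <<'E'
from h import *
from scipy.optimize import least_squares
pts={}
for n,(x0,y0,x1,y1) in(("top",(360,140,420,205)),("side",(268,125,320,175))):
    im=cv2.imread(f"pics/{n}0.png"); hsv=cv2.cvtColor(im,cv2.COLOR_BGR2HSV)
    m=((hsv[...,0]>4)&(hsv[...,0]<17)&(hsv[...,1]>190)&(hsv[...,2]>90)).astype(np.uint8)
    z=np.zeros_like(m); z[y0:y1,x0:x1]=m[y0:y1,x0:x1]
    yy,xx=np.nonzero(z); h=cv2.convexHull(np.c_[xx,yy].astype(np.int32)).reshape(-1,2)
    # exclude flat hull edges fine
    c,_=cv2.findContours(z,cv2.RETR_EXTERNAL,cv2.CHAIN_APPROX_NONE)
    f=np.zeros_like(m); cv2.fillPoly(f,[h],1)
    c,_=cv2.findContours(f,cv2.RETR_EXTERNAL,cv2.CHAIN_APPROX_NONE)
    pts[n]=c[0].reshape(-1,2).astype(float); print(n,len(yy),cv2.fitEllipse(c[0]))
t=np.linspace(0,2*np.pi,181)
def circ(p,tilt=np.pi/6):
    x,y,z,psi,r=p; X=np.array([np.cos(psi)*np.cos(tilt),np.sin(psi)*np.cos(tilt),np.sin(tilt)]);Y=np.array([-np.sin(psi),np.cos(psi),0])
    return np.array([x,y,z])+r*(np.cos(t)[:,None]*X+np.sin(t)[:,None]*Y)
def res(p):
    o=[]
    for n in pts:
        q=proj(n,circ(p)).astype(np.float32)
        o+=[cv2.pointPolygonTest(q.reshape(-1,1,2),(float(a),float(b)),True) for a,b in pts[n]]
    return np.array(o)-.4
s=tri((293,147),(392,176)); print(s)
r=least_squares(res,[*s,0.05,.06],loss='soft_l1',diff_step=1e-4)
print(r.x.round(4),np.abs(r.fun).mean(),r.cost)
E
```

```text
top 367 ((393.3998718261719, 175.91258239746094), (44.54332733154297, 48.16909408569336), 44.04576873779297)
side 116 ((294.98443603515625, 145.88046264648438), (19.353376388549805, 35.21211624145508), 126.50483703613281)
[ 0.61778196 -0.21587258  0.15573797]
[ 0.6141 -0.2192  0.161   0.0706  0.0624] 0.30122740203748993 14.105604284612783
```

```bash
python3 - <<'E'
from h import *
crop("pics/side0.png","pics/c5.png",200,100,340,200,5)
crop("pics/side0.png","pics/c6.png",150,190,300,340,4)
# chute base yaw from top : side rails
print(atz("top",[[222,171]],.14)) 
print("stop", tri((256.5,287),(167.2,243.5)), atz("top",[[167.2,243.5]],.105))
print("block", tri((308.3,212.5),(314.4,232.8)), atz("top",[[314.5,233.2]],.064), atz("top",[[313.6,234.8]],.024))
E
```

```text
[[0.62656573 0.22143863 0.14      ]]
stop [0.43971883 0.36025918 0.11347731] [[0.44060349 0.36202383 0.105     ]]
block [ 0.47972716 -0.02463722  0.05263053] [[ 0.47808549 -0.0235894   0.064     ]] [[ 0.47894938 -0.02473275  0.024     ]]
```

View pics/c5.png

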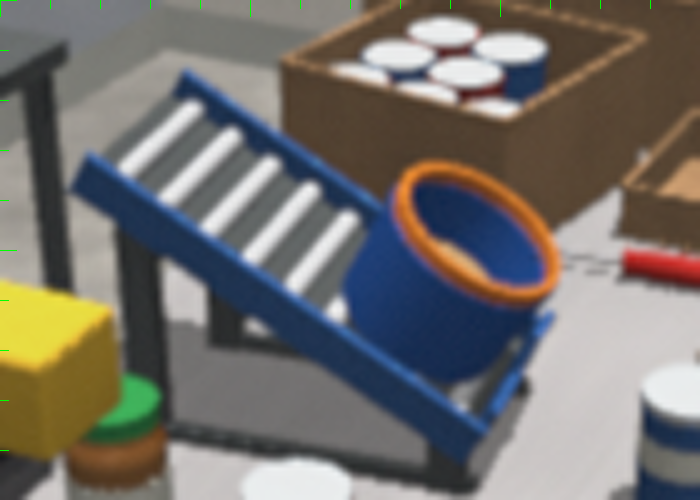

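View pics/c6.png

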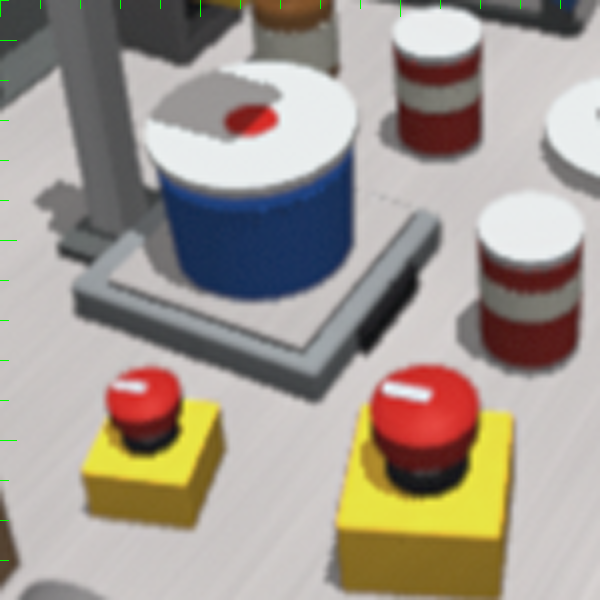

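```bash
python3 - <<'E'
from h import *
a=tri((297,186),(357.5,199.5)); b=tri((218,131),(350.5,82)); print(a,b,np.arctan2((b-a)[1],(b-a)[0]))
a=tri((310,163),(414,193)); b=tri((237.5,114.5),(409,77)); print(a,b,np.arctan2((b-a)[1],(b-a)[0]))
# scale: base frame front corners; z~.03?
for z in(.02,.04):
    f=atz("top",[[195,207.5],[254.5,207.5]],z); print("scalefront",f, np.arctan2(*( (f[1]-f[0])[[0,1]])))
# lid_b circle side ellipse centre & top
print("dot",tri((150+251/4,190+121/4),(221,168.5)))
# scanner front bottom/top corners top view: top front edge crop4 (82,310),(197,310)
f=atz("top",[[200.5,157.5],[229,157.5]],.300); print("scanfront",f)
f=atz("top",[[208,88],[209,99.5],[221.5,99.5]],.310); print("post",f)
# lid_b left/right/bottom edges top view z .14
print("lid",atz("top",[[196,163],[246.7,163],[221,180.2]],.14))
# block edges
im=cv2.imread("pics/top0.png");hsv=cv2.cvtColor(im,cv2.COLOR_BGR2HSV)
m=(((hsv[...,0]<6)|(hsv[...,0]>174))&(hsv[...,1]>150)&(hsv[...,2]>150)).astype(np.uint8);z=np.zeros_like(m);z[218:250,300:330]=m[218:250,300:330]
c,_=cv2.findContours(z,cv2.RETR_EXTERNAL,cv2.CHAIN_APPROX_NONE);print(cv2.minAreaRect(max(c,key=len)))
E
```

```text
[ 0.57161421 -0.14363609  0.05586265] [ 0.84390208 -0.10611208  0.21310821] 0.13694748226590434
[ 0.59123865 -0.30175584  0.06153655] [ 0.86417463 -0.26043411  0.21255412] 0.15025610135133555
scalefront [[0.55206375 0.30606063 0.02      ]
 [0.55417919 0.13969407 0.02      ]] 3.128877761998734
scalefront [[0.54838568 0.30295463 0.04      ]
 [0.55046988 0.13904537 0.04      ]] 3.128877761998734
dot [0.63730317 0.22615556 0.13664625]
scanfront [[0.61563654 0.25495664 0.3       ]
 [0.61627251 0.19035904 0.3       ]]
post [[0.78088015 0.24386861 0.31      ]
 [0.75212126 0.24022558 0.31      ]
 [0.75230015 0.21133239 0.31      ]]
lid [[0.64728623 0.2897713  0.14      ]
 [0.64868615 0.15818163 0.14      ]
 [0.60213945 0.22322468 0.14      ]]
((314.5400085449219, 232.72000122070312), (12.600001335144043, 12.80000114440918), 53.13010025024414)
```

```bash
cat >> h.py <<'E'
def rel(wps):
    """wps: list of (x,y,z,yaw) world -> shifts in current tool axes (mm), roll"""
    o=sensors.get_obs();R=o['eef_rot'];p=o['eef_pos'];yaw=np.arctan2(R[1,0],R[0,0])
    print('t',round(o['time'],2),'pos',p.round(4),'yaw',round(yaw,3),'tilt',R[:,2].round(3),'F',o['force'].round(1),'open',round(o['opening'],4),'q7',o['qpos'][6].round(2))
    for w in wps:
        d=R.T@(np.array(w[:3])-p)*1e3; print(w,'->',d.round(1),'roll',round(yaw-w[3],3))
def line(a,b,n):
    return [tuple(np.round(np.array(a)+(np.array(b)-np.array(a))*k/n,4)) for k in range(1,n+1)]
E
python3 - <<'E'
from h import *
rel([(.45,-.35,.25,.3),(.5,0,.25,.68),(.44,.361,.16,.68),(.44,.361,.106,.68)])
print(atz("top",[[221,190]],.138))
E
```

```text
t 0.1 pos [ 0.1731 -0.6002  0.2049] yaw 0.281 tilt [-0.     0.001 -1.   ] F [ 0.4 -0.4 -0.1] open 0.0942 q7 -0.05
(0.45, -0.35, 0.25, 0.3) -> [ 335.4 -163.7  -44.9] roll -0.019
(0.5, 0, 0.25, 0.68) -> [ 480.4 -486.2  -44.6] roll -0.399
(0.44, 0.361, 0.16, 0.68) -> [ 522.8 -849.6   45.8] roll -0.399
(0.44, 0.361, 0.106, 0.68) -> [ 522.8 -849.5   99.8] roll -0.399
[[0.57680516 0.22260487 0.138     ]]
```

Call:
{"method": "send_rows", "body": {
  "plan": [
    {"hand": 0.5,"x": 42,"y": -20,"z": -6,"roll": 0},
    {"hand": 1,"x": 84,"y": -41,"z": -12,"roll": 0},
    {"hand": 1,"x": 126,"y": -62,"z": -18,"roll": 0},
    {"hand": 1,"x": 168,"y": -82,"z": -24,"roll": 0},
    {"hand": 1,"x": 210,"y": -102,"z": -30,"roll": 0},
    {"hand": 1,"x": 252,"y": -122,"z": -36,"roll": 0},
    {"hand": 1,"x": 294,"y": -143,"z": -42,"roll": 0},
    {"hand": 1,"x": 335,"y": -164,"z": -45,"roll": 0},
    {"hand": 1,"x": 353,"y": -206,"z": -45,"roll": -0.05},
    {"hand": 1,"x": 372,"y": -248,"z": -45,"roll": -0.1}
  ]
}}

```text
time: 1.1
eef_pos: [0.4622, -0.2569, 0.2497]
eef_rot: [[0.927, 0.374, -0.001], [0.374, -0.927, 0.001], [-0.0, -0.002, -1.0]]
force: [0.5, -0.1, 0.4]
opening: 0.0173
```

```bash
python3 - <<'E'
from h import *
rel([(.5,0,.25,.68),(.5,.17,.25,.68),(.44,.361,.18,.68),(.44,.361,.13,.68)])
E
```

```text
t 1.1 pos [ 0.4622 -0.2569  0.2497] yaw 0.383 tilt [-0.001  0.001 -1.   ] F [ 0.5 -0.1  0.4] open 0.0173 q7 -0.79
(0.5, 0, 0.25, 0.68) -> [ 131.2 -224.2    0. ] roll -0.297
(0.5, 0.17, 0.25, 0.68) -> [ 1.947e+02 -3.818e+02  3.000e-01] roll -0.297
(0.44, 0.361, 0.18, 0.68) -> [ 210.5 -581.3   70.6] roll -0.297
(0.44, 0.361, 0.13, 0.68) -> [ 210.5 -581.2  120.6] roll -0.297
```

Call:
{"method": "send_rows", "body": {
  "plan": [
    {"hand": 1,"x": 25,"y": -43,"z": 0,"roll": -0.05},
    {"hand": 1,"x": 50,"y": -86,"z": 0,"roll": -0.1},
    {"hand": 1,"x": 75,"y": -129,"z": 0,"roll": -0.15},
    {"hand": 1,"x": 100,"y": -172,"z": 0,"roll": -0.2},
    {"hand": 1,"x": 125,"y": -215,"z": 0,"roll": -0.25},
    {"hand": 1,"x": 144,"y": -259,"z": 0,"roll": -0.3},
    {"hand": 1,"x": 162,"y": -304,"z": 0,"roll": -0.3},
    {"hand": 1,"x": 181,"y": -348,"z": 0,"roll": -0.3},
    {"hand": 1,"x": 195,"y": -392,"z": 0,"roll": -0.3},
    {"hand": 1,"x": 198,"y": -436,"z": 15,"roll": -0.3}
  ]
}}

```text
time: 2.1
eef_pos: [0.4834, 0.2239, 0.2362]
eef_rot: [[0.776, 0.631, 0.001], [0.631, -0.776, 0.003], [0.002, -0.002, -1.0]]
force: [1.0, -0.9, 0.7]
opening: 0.0004
```

```bash
python3 - <<'E'
from h import *
rel([(.44,.361,.18,.68),(.44,.361,.12,.68),(.44,.361,.103,.68)])
E
```

```text
t 2.1 pos [0.4834 0.2239 0.2362] yaw 0.683 tilt [ 0.001  0.003 -1.   ] F [ 1.  -0.9  0.7] open 0.0004 q7 -1.53
(0.44, 0.361, 0.18, 0.68) -> [  52.7 -133.6   56.5] roll 0.003
(0.44, 0.361, 0.12, 0.68) -> [  52.6 -133.5  116.5] roll 0.003
(0.44, 0.361, 0.103, 0.68) -> [  52.5 -133.5  133.5] roll 0.003
```

Call:
{"method": "send_rows", "body": {
  "plan": [
    {"hand": 1,"x": 18,"y": -45,"z": 15,"roll": 0},
    {"hand": 1,"x": 35,"y": -89,"z": 40,"roll": 0},
    {"hand": 1,"x": 52,"y": -133,"z": 70,"roll": 0},
    {"hand": 1,"x": 52,"y": -133,"z": 105,"roll": 0},
    {"hand": 1,"x": 52,"y": -133,"z": 118,"roll": 0},
    {"hand": 1,"x": 52,"y": -133,"z": 123,"roll": 0},
    {"hand": 1,"x": 52,"y": -133,"z": 128,"roll": 0},
    {"hand": 1,"x": 52,"y": -133,"z": 131,"roll": 0},
    {"hand": 1,"x": 52,"y": -133,"z": 132,"roll": 0},
    {"hand": 1,"x": 52,"y": -133,"z": 132,"roll": 0}
  ]
}}

```text
time: 3.1
eef_pos: [0.4408, 0.3597, 0.1063]
eef_rot: [[0.777, 0.63, 0.003], [0.63, -0.777, 0.003], [0.004, -0.001, -1.0]]
force: [-5.6, -2.3, 7.8]
opening: 0.0002
```

```bash
python3 - <<'E'
from h import *
rel([(.44,.361,.103,.68)])
cv2.imwrite("pics/s1.png",get_image("side")); crop("pics/s1.png","pics/s1c.png",180,220,320,360,4)
E
```

```text
t 3.1 pos [0.4408 0.3597 0.1063] yaw 0.681 tilt [ 0.003  0.003 -1.   ] F [-5.6 -2.3  7.8] open 0.0002 q7 -1.92
(0.44, 0.361, 0.103, 0.68) -> [ 0.2 -1.6  3.3] roll 0.001
```

View pics/s1c.png

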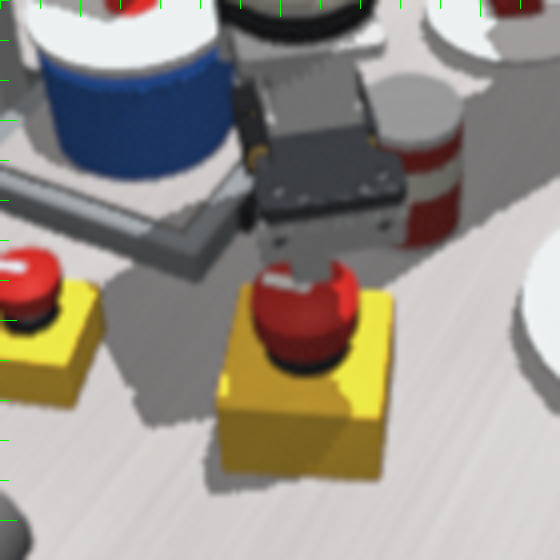

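The head (near px 256,293) is nearly down at z 0.1063, but the force is only 7.8 N. I'll press further.

Call:
{"method": "send_rows", "body": {
  "plan": [
    {"hand": 1,"x": 0,"y": 0,"z": 4,"roll": 0},
    {"hand": 1,"x": 0,"y": 0,"z": 6,"roll": 0},
    {"hand": 1,"x": 0,"y": 0,"z": 8,"roll": 0},
    {"hand": 1,"x": 0,"y": 0,"z": 8,"roll": 0},
    {"hand": 1,"x": 0,"y": 0,"z": 8,"roll": 0},
    {"hand": 1,"x": 0,"y": 0,"z": 8,"roll": 0},
    {"hand": 1,"x": 0,"y": 0,"z": 8,"roll": 0},
    {"hand": 1,"x": 0,"y": 0,"z": 8,"roll": 0},
    {"hand": 1,"x": 0,"y": 0,"z": 8,"roll": 0},
    {"hand": 1,"x": 0,"y": 0,"z": 8,"roll": 0}
  ]
}}

```text
time: 4.15
eef_pos: [0.4426, 0.3603, 0.1045]
eef_rot: [[0.777, 0.629, 0.008], [0.629, -0.777, 0.004], [0.009, 0.002, -1.0]]
force: [-23.6, -20.8, 84.3]
opening: 0.0008
```

```bash
python3 - <<'E'
from h import *
rel([(.44,.361,.25,.68),(.479,-.0245,.16,.68),(.479,-.0245,.1,.68)])
E
```

```text
t 4.15 pos [0.4426 0.3603 0.1045] yaw 0.68 tilt [ 0.008  0.004 -1.   ] F [-23.6 -20.8  84.3] open 0.0008 q7 -1.92
(0.44, 0.361, 0.25, 0.68) -> [  -0.2   -1.9 -145.5] roll 0.0
(0.479, -0.0245, 0.16, 0.68) -> [-213.2  322.2  -56.8] roll 0.0
(0.479, -0.0245, 0.1, 0.68) -> [-213.7  322.1    3.2] roll 0.0
```

Call:
{"method": "send_rows", "body": {
  "plan": [
    {"hand": 1,"x": 0,"y": 0,"z": -40,"roll": 0},
    {"hand": 1,"x": 0,"y": 0,"z": -85,"roll": 0},
    {"hand": 0.5,"x": -24,"y": 36,"z": -100,"roll": 0},
    {"hand": 0,"x": -50,"y": 76,"z": -100,"roll": 0},
    {"hand": 0,"x": -76,"y": 115,"z": -100,"roll": 0},
    {"hand": 0,"x": -103,"y": 156,"z": -100,"roll": 0},
    {"hand": 0,"x": -130,"y": 197,"z": -100,"roll": 0},
    {"hand": 0,"x": -157,"y": 238,"z": -100,"roll": 0},
    {"hand": 0,"x": -184,"y": 279,"z": -100,"roll": 0},
    {"hand": 0,"x": -211,"y": 320,"z": -90,"roll": 0}
  ]
}}

```text
time: 5.15
eef_pos: [0.48, -0.0247, 0.1956]
eef_rot: [[0.778, 0.628, 0.013], [0.628, -0.779, 0.003], [0.012, 0.006, -1.0]]
force: [1.1, 0.5, -0.7]
opening: 0.0611
```

```bash
python3 - <<'E'
from h import *
rel([(.479,-.0243,.15,.68),(.479,-.0243,.028,.68)])
im=get_image("top");cv2.imwrite("pics/t2.png",im); crop("pics/t2.png","pics/t2c.png",270,180,400,280,5)
E
```

```text
t 5.15 pos [ 0.48   -0.0247  0.1956] yaw 0.678 tilt [ 0.013  0.003 -1.   ] F [ 1.1  0.5 -0.7] open 0.0611 q7 -1.0
(0.479, -0.0243, 0.15, 0.68) -> [-1.1 -1.2 45.6] roll -0.002
(0.479, -0.0243, 0.028, 0.68) -> [ -2.5  -1.9 167.6] roll -0.002
```

View pics/t2c.png

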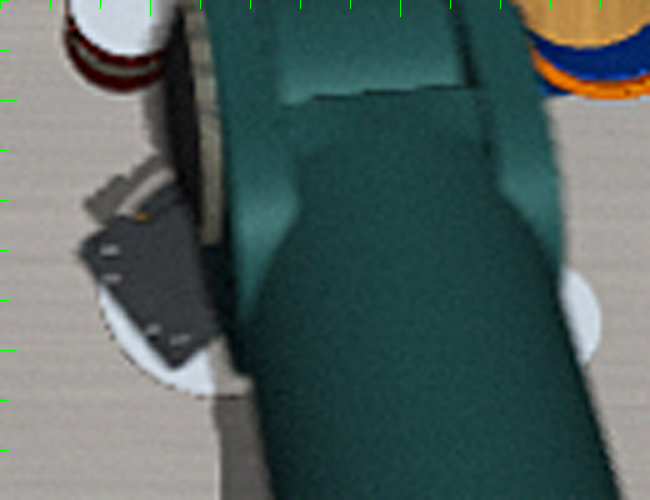

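Call:
{"method": "send_rows", "body": {
  "plan": [
    {"hand": 0,"x": -1,"y": -1,"z": 35,"roll": 0},
    {"hand": 0,"x": -1,"y": -1,"z": 75,"roll": 0},
    {"hand": 0,"x": -2,"y": -2,"z": 115,"roll": 0},
    {"hand": 0,"x": -2,"y": -2,"z": 145,"roll": 0},
    {"hand": 0,"x": -2,"y": -2,"z": 162,"roll": 0},
    {"hand": 0,"x": -2,"y": -2,"z": 167,"roll": 0},
    {"hand": 1,"x": -2,"y": -2,"z": 167,"roll": 0},
    {"hand": 1,"x": -2,"y": -2,"z": 167,"roll": 0},
    {"hand": 1,"x": -2,"y": -2,"z": 167,"roll": 0},
    {"hand": 1,"x": -2,"y": -2,"z": 167,"roll": 0}
  ],
  "force": 25
}}

```text
time: 6.2
eef_pos: [0.4787, -0.0322, 0.0271]
eef_rot: [[0.783, 0.622, 0.011], [0.622, -0.783, 0.001], [0.009, 0.007, -1.0]]
force: [-0.4, 0.3, 0.1]
opening: 0.0654
```

```bash
python3 - <<'E'
from h import *
rel([(.479,-.0243,.028,.68)])
cv2.imwrite("pics/s3.png",get_image("side")); crop("pics/s3.png","pics/s3c.png",240,150,380,270,5)
E
```

```text
t 6.2 pos [ 0.4787 -0.0322  0.0271] yaw 0.671 tilt [ 0.011  0.001 -1.   ] F [-0.4  0.3  0.1] open 0.0654 q7 -1.15
(0.479, -0.0243, 0.028, 0.68) -> [ 5.2 -6.  -0.9] roll -0.009
```

View pics/s3c.png

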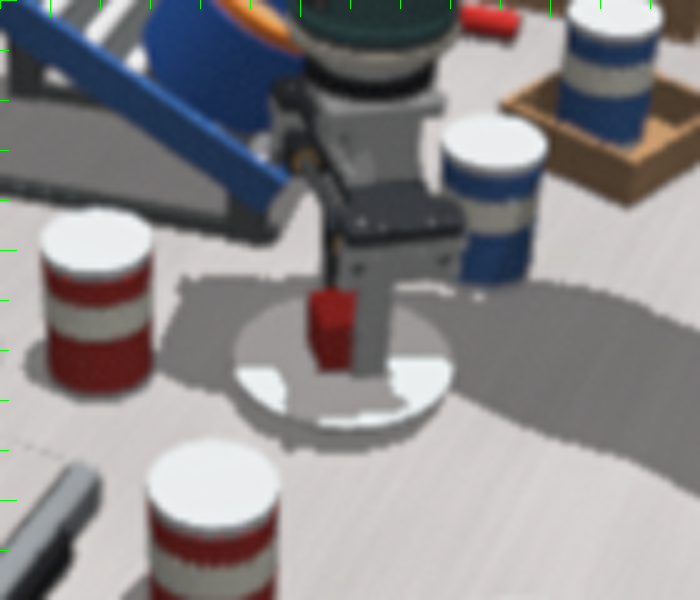

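Call:
{"method": "send_rows", "body": {
  "plan": [
    {"hand": 0.25,"x": 3,"y": -3,"z": -1,"roll": -0.01},
    {"hand": 0.25,"x": 5,"y": -6,"z": -1,"roll": -0.01},
    {"hand": 0.25,"x": 5,"y": -6,"z": -1,"roll": -0.01},
    {"hand": 0.5,"x": 5,"y": -6,"z": -1,"roll": -0.01},
    {"hand": 1,"x": 5,"y": -6,"z": -1,"roll": -0.01},
    {"hand": 1,"x": 5,"y": -6,"z": -1,"roll": -0.01},
    {"hand": 1,"x": 5,"y": -6,"z": -1,"roll": -0.01},
    {"hand": 1,"x": 5,"y": -6,"z": -1,"roll": -0.01},
    {"hand": 1,"x": 5,"y": -6,"z": -1,"roll": -0.01},
    {"hand": 1,"x": 5,"y": -6,"z": -1,"roll": -0.01}
  ],
  "force": 25
}}

```text
time: 7.25
eef_pos: [0.4787, -0.0243, 0.0279]
eef_rot: [[0.777, 0.629, 0.011], [0.629, -0.777, 0.001], [0.009, 0.006, -1.0]]
force: [-0.2, 1.0, 0.7]
opening: 0.0399
```

```bash
python3 - <<'E'
from h import *
rel([(.479,-.0243,.028,.68)])
E
```

```text
t 7.25 pos [ 0.4787 -0.0243  0.0279] yaw 0.681 tilt [ 0.011  0.001 -1.   ] F [-0.2  1.   0.7] open 0.0399 q7 -1.16
(0.479, -0.0243, 0.028, 0.68) -> [ 0.3  0.2 -0.1] roll 0.001
```

```bash
cat > ring.py <<'E'
from h import *
from scipy.optimize import least_squares
def contour(n,img,box):
    x0,y0,x1,y1=box
    hsv=cv2.cvtColor(img,cv2.COLOR_BGR2HSV)
    m=((hsv[...,0]>4)&(hsv[...,0]<17)&(hsv[...,1]>190)&(hsv[...,2]>90)).astype(np.uint8)
    z=np.zeros_like(m); z[y0:y1,x0:x1]=m[y0:y1,x0:x1]
    yy,xx=np.nonzero(z); h=cv2.convexHull(np.c_[xx,yy].astype(np.int32)).reshape(-1,2)
    f=np.zeros_like(m); cv2.fillPoly(f,[h],1)
    return cv2.findContours(f,cv2.RETR_EXTERNAL,cv2.CHAIN_APPROX_NONE)[0][0].reshape(-1,2).astype(float)
t=np.linspace(0,2*np.pi,181)
def circ(x,y,z,psi,r,tilt=np.pi/6):
    X=np.array([np.cos(psi)*np.cos(tilt),np.sin(psi)*np.cos(tilt),np.sin(tilt)]);Y=np.array([-np.sin(psi),np.cos(psi),0])
    return np.array([x,y,z])+r*(np.cos(t)[:,None]*X+np.sin(t)[:,None]*Y)
E
python3 - <<'E'
from ring import *
pts={n:contour(n,cv2.imread(f"pics/{n}0.png"),b) for n,b in(("top",(360,140,420,205)),("side",(268,125,320,175)))}
def run(names,psi,rad):
    def res(p):
        o=[]
        for n in names:
            q=proj(n,circ(*p[:3],psi,rad if rad else p[3])).astype(np.float32).reshape(-1,1,2)
            o+=[cv2.pointPolygonTest(q,(float(a),float(b)),True) for a,b in pts[n]]
        return np.array(o)-.4
    x0=[.615,-.219,.16]+([] if rad else [.062])
    r=least_squares(res,x0,loss='soft_l1',diff_step=1e-4); print(names,psi,rad,r.x.round(4),r.cost.round(2))
for psi in(.07,.12,.145,.17): run(["top","side"],psi,None)
run(["top","side"],.143,.062)
run(["top","side"],.143,.064)
E
```

```text
['top', 'side'] 0.07 None [ 0.6141 -0.2192  0.161   0.0624] 14.11
['top', 'side'] 0.12 None [ 0.6141 -0.2193  0.1609  0.0628] 16.4
['top', 'side'] 0.145 None [ 0.6141 -0.2193  0.1608  0.0629] 19.38
['top', 'side'] 0.17 None [ 0.6142 -0.2194  0.1607  0.0631] 23.54
['top', 'side'] 0.143 0.062 [ 0.6141 -0.2191  0.1612] 26.56
['top', 'side'] 0.143 0.064 [ 0.6142 -0.2195  0.1604] 29.25
```

```bash
python3 - <<'E'
from h import *
rel([(.479,-.0243,.16,.68),(.6066,-.22,.25,.13),(.6066,-.22,.215,.13)])
E
```

```text
t 7.25 pos [ 0.4787 -0.0243  0.0279] yaw 0.681 tilt [ 0.011  0.001 -1.   ] F [-0.2  1.   0.7] open 0.0399 q7 -1.16
(0.479, -0.0243, 0.16, 0.68) -> [   1.4    1.  -132.1] roll 0.001
(0.6066, -0.22, 0.25, 0.13) -> [ -21.8  234.  -220.9] roll 0.551
(0.6066, -0.22, 0.215, 0.13) -> [ -22.1  233.7 -185.9] roll 0.551
```

Call:
{"method": "send_rows", "body": {
  "plan": [
    {"hand": 1,"x": 0,"y": 0,"z": -20,"roll": 0},
    {"hand": 1,"x": 0,"y": 0,"z": -65,"roll": 0},
    {"hand": 1,"x": 0,"y": 0,"z": -110,"roll": 0},
    {"hand": 1,"x": 0,"y": 5,"z": -155,"roll": 0.05},
    {"hand": 1,"x": -4,"y": 40,"z": -190,"roll": 0.15},
    {"hand": 1,"x": -8,"y": 80,"z": -215,"roll": 0.25},
    {"hand": 1,"x": -12,"y": 120,"z": -221,"roll": 0.35},
    {"hand": 1,"x": -16,"y": 160,"z": -221,"roll": 0.45},
    {"hand": 1,"x": -19,"y": 200,"z": -221,"roll": 0.55},
    {"hand": 1,"x": -22,"y": 234,"z": -221,"roll": 0.55}
  ],
  "force": 25
}}

```text
time: 8.25
eef_pos: [0.607, -0.2222, 0.2497]
eef_rot: [[0.992, 0.126, 0.01], [0.126, -0.992, 0.0], [0.01, 0.001, -1.0]]
force: [0.1, -0.4, -1.8]
opening: 0.0398
```

```bash
python3 - <<'E'
from h import *
rel([(.6066,-.22,.22,.13),(.6066,-.22,.199,.13),(.5996,-.2209,.167,.13)])
cv2.imwrite("pics/s4.png",get_image("side")); crop("pics/s4.png","pics/s4c.png",220,70,370,190,5)
E
```

```text
t 8.25 pos [ 0.607  -0.2222  0.2497] yaw 0.126 tilt [ 0.01  0.   -1.  ] F [ 0.1 -0.4 -1.8] open 0.0398 q7 -1.24
(0.6066, -0.22, 0.22, 0.13) -> [-0.4 -2.3 29.7] roll -0.004
(0.6066, -0.22, 0.199, 0.13) -> [-0.7 -2.3 50.7] roll -0.004
(0.5996, -0.2209, 0.167, 0.13) -> [-8.  -2.3 82.6] roll -0.004
```

View pics/s4c.png

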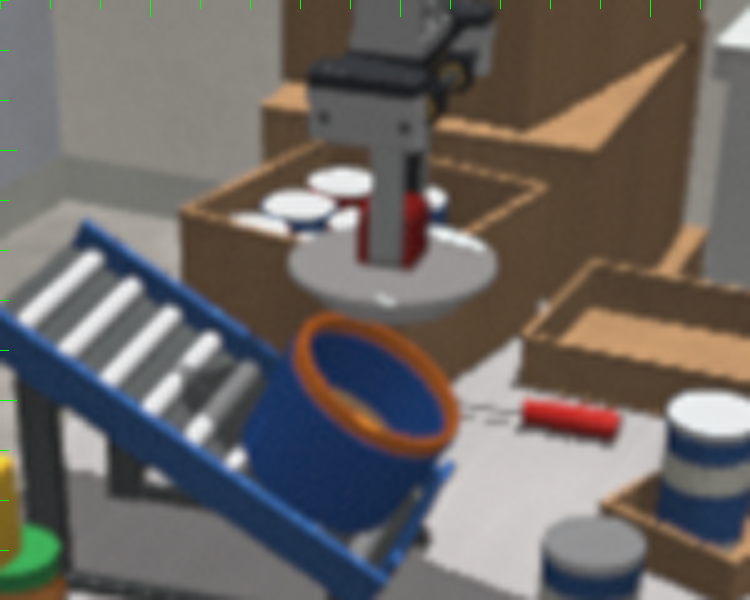

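Call:
{"method": "send_rows", "body": {
  "plan": [
    {"hand": 1,"x": 0,"y": -2,"z": 15,"roll": 0},
    {"hand": 1,"x": -1,"y": -2,"z": 30,"roll": 0},
    {"hand": 1,"x": -1,"y": -2,"z": 40,"roll": 0},
    {"hand": 1,"x": -1,"y": -2,"z": 46,"roll": 0},
    {"hand": 1,"x": -1,"y": -2,"z": 48,"roll": 0},
    {"hand": 1,"x": -1,"y": -2,"z": 50,"roll": 0},
    {"hand": 1,"x": -1,"y": -2,"z": 52,"roll": 0},
    {"hand": 1,"x": -2,"y": -2,"z": 54,"roll": 0},
    {"hand": 1,"x": -2,"y": -2,"z": 56,"roll": 0},
    {"hand": 1,"x": -2,"y": -2,"z": 56,"roll": 0}
  ],
  "force": 10
}}

```text
time: 9.3
eef_pos: [0.6061, -0.2242, 0.193]
eef_rot: [[0.992, 0.126, 0.01], [0.126, -0.992, -0.0], [0.01, 0.002, -1.0]]
force: [-4.7, 3.2, 2.2]
opening: 0.0402
```

```bash
python3 - <<'E'
from h import *
rel([(.6066,-.22,.199,.13),(.5996,-.2209,.167,.13)])
print(sensors.get_obs()['ft_torque'].round(2))
cv2.imwrite("pics/s5.png",get_image("side")); crop("pics/s5.png","pics/s5c.png",220,70,370,190,5)
E
```

```text
t 9.3 pos [ 0.6061 -0.2242  0.193 ] yaw 0.126 tilt [ 0.01 -0.   -1.  ] F [-4.7  3.2  2.2] open 0.0402 q7 -1.25
(0.6066, -0.22, 0.199, 0.13) -> [ 1.1 -4.1 -6. ] roll -0.004
(0.5996, -0.2209, 0.167, 0.13) -> [-6.3 -4.1 26. ] roll -0.004
[ 0.75  1.07 -0.04]
```

View pics/s5c.png

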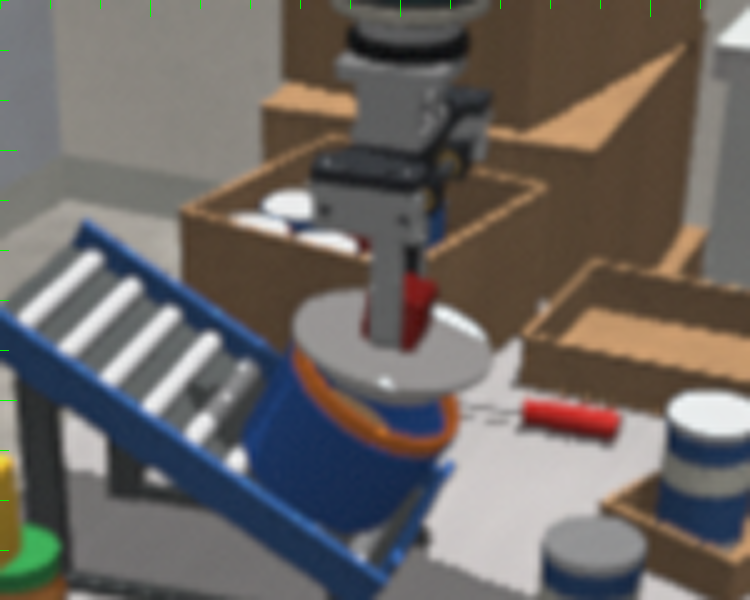

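Call:
{"method": "send_rows", "body": {
  "plan": [
    {"hand": 1,"x": -1,"y": -2,"z": 3,"roll": 0},
    {"hand": 1,"x": -2,"y": -4,"z": 6,"roll": 0},
    {"hand": 1,"x": -3,"y": -4,"z": 9,"roll": 0},
    {"hand": 1,"x": -4,"y": -4,"z": 12,"roll": 0},
    {"hand": 1,"x": -4,"y": -4,"z": 15,"roll": 0},
    {"hand": 1,"x": -5,"y": -4,"z": 18,"roll": 0},
    {"hand": 1,"x": -5,"y": -4,"z": 20,"roll": 0},
    {"hand": 1,"x": -6,"y": -4,"z": 22,"roll": 0},
    {"hand": 1,"x": -6,"y": -4,"z": 24,"roll": 0},
    {"hand": 1,"x": -6,"y": -4,"z": 24,"roll": 0}
  ],
  "force": 10
}}

```text
time: 10.35
eef_pos: [0.5999, -0.221, 0.169]
eef_rot: [[0.992, 0.126, 0.01], [0.126, -0.992, -0.0], [0.01, 0.002, -1.0]]
force: [-0.7, 0.3, 2.9]
opening: 0.0398
```

```bash
python3 - <<'E'
from h import *
rel([(.5996,-.2209,.167,.13),(.6056,-.2201,.1567,.13)])
print(sensors.get_obs()['ft_torque'].round(2))
cv2.imwrite("pics/s6.png",get_image("side")); crop("pics/s6.png","pics/s6c.png",220,70,370,190,5)
cv2.imwrite("pics/t6.png",get_image("top")); crop("pics/t6.png","pics/t6c.png",340,120,450,220,5)
E
```

```text
t 10.35 pos [ 0.5999 -0.221   0.169 ] yaw 0.126 tilt [ 0.01 -0.   -1.  ] F [-0.7  0.3  2.9] open 0.0398 q7 -1.26
(0.5996, -0.2209, 0.167, 0.13) -> [-0.3 -0.1  2. ] roll -0.004
(0.6056, -0.2201, 0.1567, 0.13) -> [ 5.6 -0.2 12.3] roll -0.004
[ 0.43 -0.02 -0.01]
```

View pics/s6c.png

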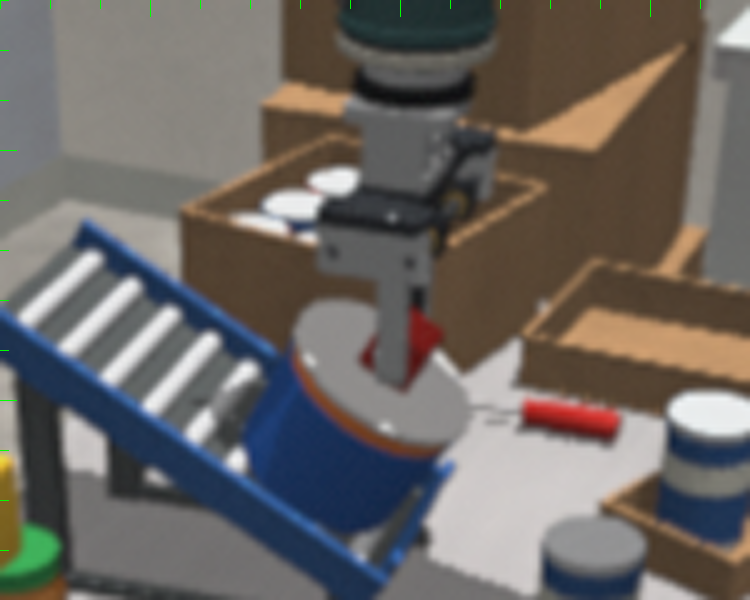

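View pics/t6c.png

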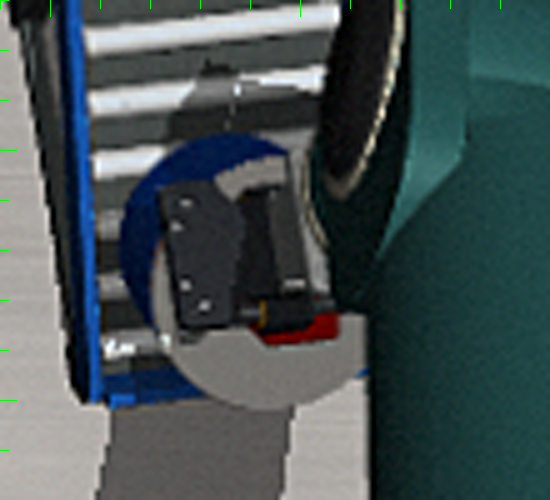

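Call:
{"method": "send_rows", "body": {
  "plan": [
    {"hand": 1,"x": 0,"y": 0,"z": 0,"roll": 0},
    {"hand": 1,"x": 0,"y": 0,"z": 2,"roll": 0},
    {"hand": 1,"x": 1,"y": 0,"z": 4,"roll": 0},
    {"hand": 1,"x": 2,"y": 0,"z": 6,"roll": 0},
    {"hand": 1,"x": 3,"y": 0,"z": 8,"roll": 0},
    {"hand": 1,"x": 4,"y": 0,"z": 10,"roll": 0},
    {"hand": 1,"x": 5,"y": 0,"z": 12,"roll": 0},
    {"hand": 1,"x": 6,"y": 0,"z": 13,"roll": 0},
    {"hand": 1,"x": 6.5,"y": 0,"z": 14,"roll": 0},
    {"hand": 1,"x": 6.5,"y": 0,"z": 14,"roll": 0}
  ],
  "force": 60
}}

```text
time: 11.45
eef_pos: [0.6052, -0.2201, 0.1591]
eef_rot: [[0.992, 0.125, 0.008], [0.125, -0.992, -0.001], [0.008, 0.002, -1.0]]
force: [-38.8, 9.1, 66.1]
opening: 0.0393
```

```bash
python3 - <<'E'
from h import *
rel([(.6056,-.2201,.1567,.13)])
print(sensors.get_obs()['ft_torque'].round(2))
cv2.imwrite("pics/s7.png",get_image("side")); crop("pics/s7.png","pics/s7c.png",220,70,370,190,5)
E
```

```text
t 11.45 pos [ 0.6052 -0.2201  0.1591] yaw 0.125 tilt [ 0.008 -0.001 -1.   ] F [-38.8   9.1  66.1] open 0.0393 q7 -1.27
(0.6056, -0.2201, 0.1567, 0.13) -> [0.4 0.  2.4] roll -0.005
[3.56 8.5  0.15]
```

View pics/s7c.png

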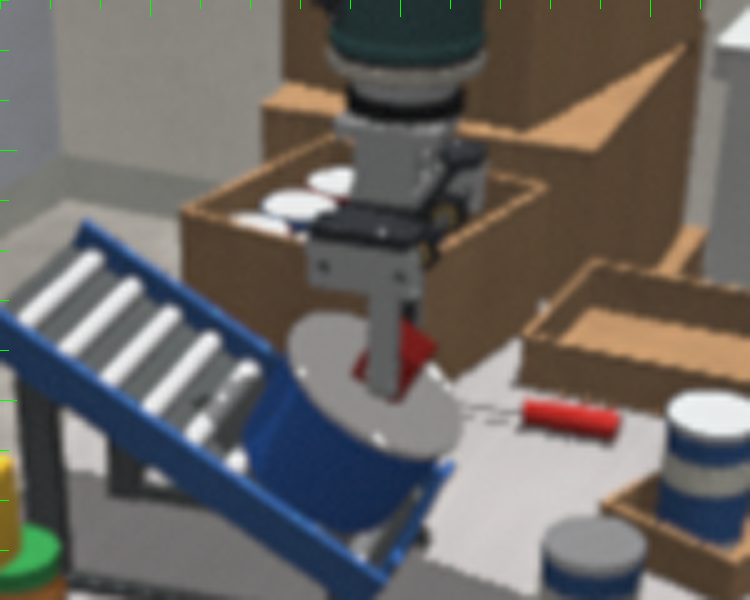

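Call:
{"method": "send_rows", "body": {
  "plan": [
    {"hand": 1,"x": 0,"y": 0,"z": 0,"roll": 0},
    {"hand": 0.4,"x": 0,"y": 0,"z": 0,"roll": 0},
    {"hand": 0.3,"x": 0,"y": 0,"z": 0,"roll": 0},
    {"hand": 0.3,"x": 0,"y": 0,"z": 0,"roll": 0},
    {"hand": 0.3,"x": 0,"y": 0,"z": 0,"roll": 0},
    {"hand": 0.3,"x": 0,"y": 0,"z": -10,"roll": 0},
    {"hand": 0.3,"x": 0,"y": 0,"z": -30,"roll": 0},
    {"hand": 0.6,"x": 0,"y": 0,"z": -60,"roll": 0},
    {"hand": 1,"x": 0,"y": 0,"z": -80,"roll": 0},
    {"hand": 1,"x": 0,"y": 0,"z": -80,"roll": 0}
  ],
  "force": 20
}}

```text
time: 12.5
eef_pos: [0.6059, -0.2199, 0.2423]
eef_rot: [[0.992, 0.125, 0.012], [0.126, -0.992, -0.002], [0.012, 0.004, -1.0]]
force: [-0.1, -0.3, -0.2]
opening: 0.0449
```

```bash
python3 - <<'E'
from h import *
rel([(.6056,-.2201,.22,.13)])
cv2.imwrite("pics/s8.png",get_image("side")); crop("pics/s8.png","pics/s8c.png",255,115,335,185,9)
E
```

```text
t 12.5 pos [ 0.6059 -0.2199  0.2423] yaw 0.126 tilt [ 0.012 -0.002 -1.   ] F [-0.1 -0.3 -0.2] open 0.0449 q7 -1.25
(0.6056, -0.2201, 0.22, 0.13) -> [-0.6  0.  22.3] roll -0.004
```

View pics/s8c.png

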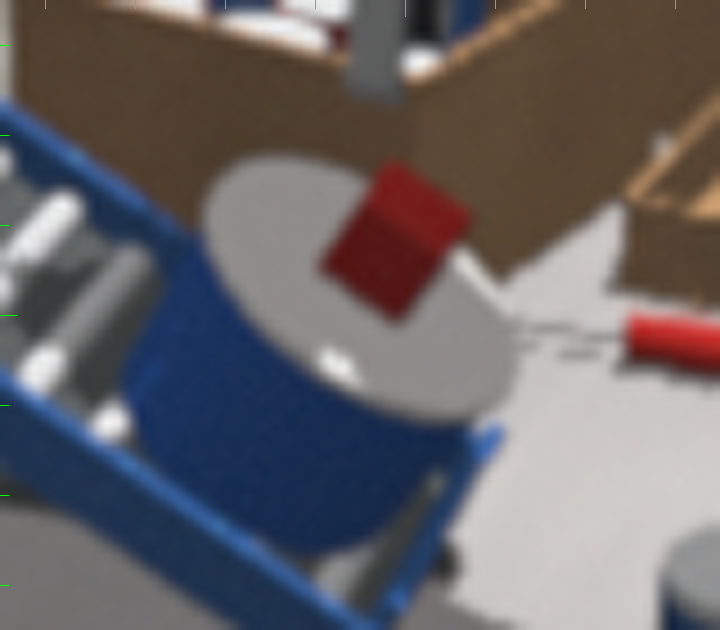

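```bash
python3 - <<'E'
from ring import *
psi=.13; ax=np.array([-.5*np.cos(psi),-.5*np.sin(psi),.866]); T=np.array([.614,-.219,.161])
im=cv2.imread("pics/s8.png")
s=9; c=cv2.resize(im[115:185,255:335],None,fx=s,fy=s,interpolation=cv2.INTER_CUBIC)
for off,col in((-.006,(0,255,0)),(-.003,(0,0,255))):
    q=(proj("side",circ(*(T+off*ax),psi,.067))-[255,115]+.5)*s
    cv2.polylines(c,[q.round().astype(np.int32).reshape(-1,1,2)],True,col,1)
cv2.imwrite("pics/s8o.png",c)
rel([(.5985,-.2212,.205,.13),(.5985,-.2212,.195,.13)])
E
```

```text
t 12.55 pos [ 0.6052 -0.2198  0.2404] yaw 0.126 tilt [ 0.01  -0.002 -1.   ] F [-0.2 -0.1 -0.6] open 0.041 q7 -1.25
(0.5985, -0.2212, 0.205, 0.13) -> [-7.2  0.4 35.4] roll -0.004
(0.5985, -0.2212, 0.195, 0.13) -> [-7.3  0.4 45.4] roll -0.004
```

View pics/s8o.png

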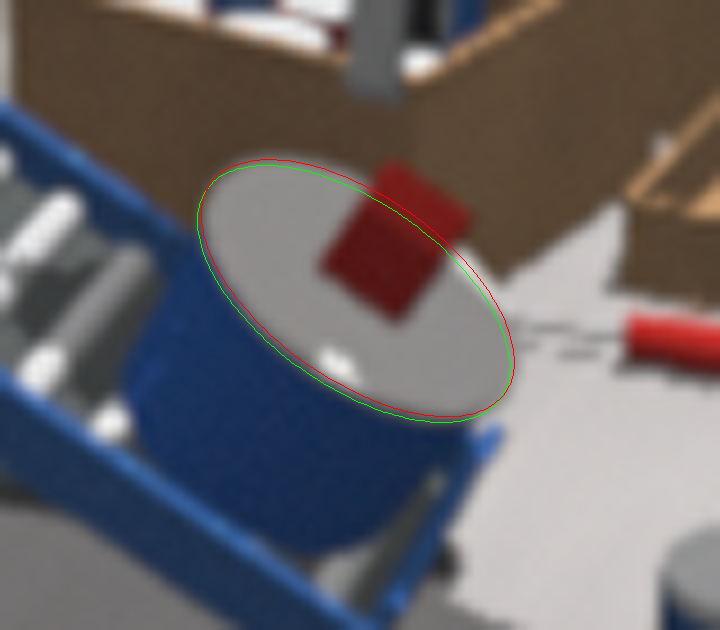

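The ring is no longer visible and the plate outline sits at about the home depth, though this view can't resolve 3 mm. I'll confirm with a press on top of the block.

Call:
{"method": "send_rows", "body": {
  "plan": [
    {"hand": 1,"x": -4,"y": 0,"z": 0,"roll": 0},
    {"hand": 1,"x": -7,"y": 0,"z": 8,"roll": 0},
    {"hand": 1,"x": -7,"y": 0,"z": 18,"roll": 0},
    {"hand": 1,"x": -7,"y": 0,"z": 28,"roll": 0},
    {"hand": 1,"x": -7,"y": 0,"z": 36,"roll": 0},
    {"hand": 1,"x": -7,"y": 0,"z": 42,"roll": 0},
    {"hand": 1,"x": -7,"y": 0,"z": 45,"roll": 0},
    {"hand": 1,"x": -7,"y": 0,"z": 47,"roll": 0},
    {"hand": 1,"x": -7,"y": 0,"z": 48,"roll": 0},
    {"hand": 1,"x": -7,"y": 0,"z": 48,"roll": 0}
  ],
  "force": 20
}}

```text
time: 13.55
eef_pos: [0.5998, -0.2207, 0.1994]
eef_rot: [[0.992, 0.125, 0.015], [0.126, -0.992, -0.004], [0.014, 0.006, -1.0]]
force: [-38.1, 12.6, 89.5]
opening: 0.0007
```

```bash
python3 - <<'E'
from h import *
rel([(.5985,-.2212,.205,.13),(.5985,-.2212,.195,.13)])
E
```

```text
t 13.55 pos [ 0.5998 -0.2207  0.1994] yaw 0.126 tilt [ 0.015 -0.004 -1.   ] F [-38.1  12.6  89.5] open 0.0007 q7 -1.25
(0.5985, -0.2212, 0.205, 0.13) -> [-1.3  0.4 -5.6] roll -0.004
(0.5985, -0.2212, 0.195, 0.13) -> [-1.4  0.3  4.4] roll -0.004
```

```bash
python3 - <<'E'
from h import *
rel([(.59,-.22,.28,.13),(.52,0,.28,.05),(.53,.2236,.24,.013),(.53,.2236,.17,.013)])
E
```

```text
t 13.55 pos [ 0.5998 -0.2207  0.1994] yaw 0.126 tilt [ 0.015 -0.004 -1.   ] F [-38.1  12.6  89.5] open 0.0007 q7 -1.25
(0.59, -0.22, 0.28, 0.13) -> [ -8.5  -1.5 -80.7] roll -0.004
(0.52, 0, 0.28, 0.05) -> [ -50.3 -228.5  -82.7] roll 0.076
(0.53, 0.2236, 0.24, 0.013) -> [ -12.9 -449.3  -43.4] roll 0.113
(0.53, 0.2236, 0.17, 0.013) -> [ -13.9 -449.7   26.6] roll 0.113
```

Call:
{"method": "send_rows", "body": {
  "plan": [
    {"hand": 1,"x": 0,"y": 0,"z": -15,"roll": 0},
    {"hand": 1,"x": -3,"y": 0,"z": -50,"roll": 0},
    {"hand": 1,"x": -10,"y": -30,"z": -75,"roll": 0},
    {"hand": 1,"x": -20,"y": -75,"z": -80,"roll": 0.02},
    {"hand": 1,"x": -30,"y": -120,"z": -80,"roll": 0.04},
    {"hand": 1,"x": -40,"y": -165,"z": -80,"roll": 0.06},
    {"hand": 1,"x": -50,"y": -210,"z": -80,"roll": 0.08},
    {"hand": 1,"x": -47,"y": -258,"z": -75,"roll": 0.11},
    {"hand": 1,"x": -40,"y": -306,"z": -68,"roll": 0.11},
    {"hand": 1,"x": -30,"y": -354,"z": -60,"roll": 0.11}
  ]
}}

```text
time: 14.55
eef_pos: [0.5244, 0.1287, 0.2568]
eef_rot: [[1.0, 0.015, 0.016], [0.015, -1.0, -0.004], [0.016, 0.005, -1.0]]
force: [1.4, -0.5, -0.0]
opening: 0.0006
```

```bash
python3 - <<'E'
from h import *
rel([(.53,.2236,.24,.013),(.53,.2236,.17,.013),(.574,.2236,.17,.013)])
im=get_image("top");cv2.imwrite("pics/t9.png",im); crop("pics/t9.png","pics/t9c.png",340,100,450,220,5)
E
```

```text
t 14.55 pos [0.5244 0.1287 0.2568] yaw 0.015 tilt [ 0.016 -0.004 -1.   ] F [ 1.4 -0.5 -0. ] open 0.0006 q7 -1.97
(0.53, 0.2236, 0.24, 0.013) -> [  6.8 -94.9  16.5] roll 0.002
(0.53, 0.2236, 0.17, 0.013) -> [  5.7 -95.2  86.4] roll 0.002
(0.574, 0.2236, 0.17, 0.013) -> [ 49.7 -94.5  87.2] roll 0.002
```

View pics/t9c.png

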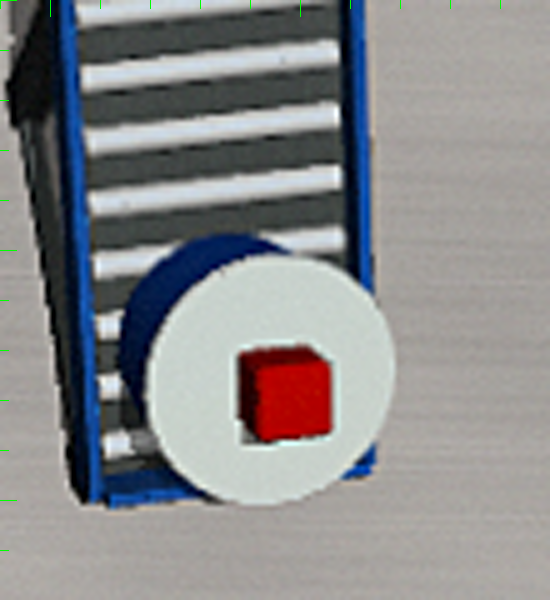

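```bash
python3 - <<'E'
from h import *
cv2.imwrite("pics/s9.png",get_image("side")); crop("pics/s9.png","pics/s9c.png",255,115,335,185,9)
E
```

```text
(no output)
```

View pics/s9c.png

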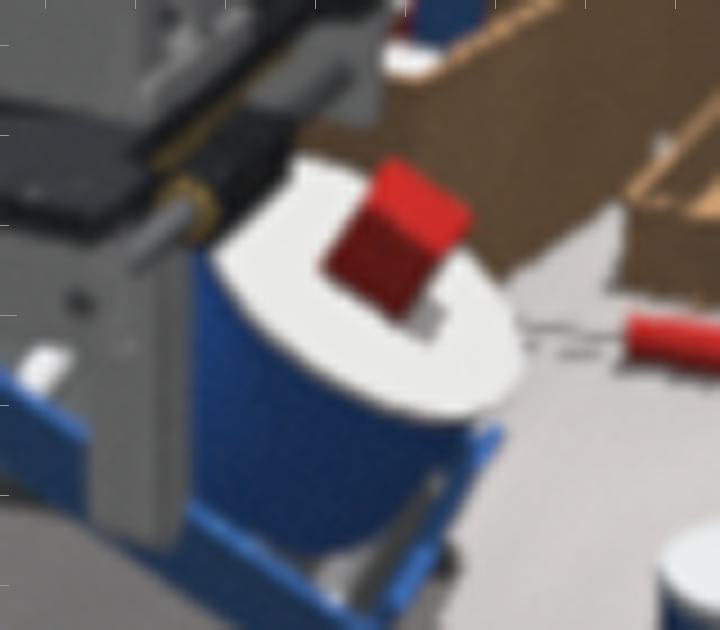

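Call:
{"method": "send_rows", "body": {
  "plan": [
    {"hand": 1,"x": 5,"y": -35,"z": 10,"roll": 0},
    {"hand": 1,"x": 6,"y": -70,"z": 25,"roll": 0},
    {"hand": 1,"x": 6,"y": -95,"z": 50,"roll": 0},
    {"hand": 1,"x": 6,"y": -95,"z": 80,"roll": 0},
    {"hand": 1,"x": 6,"y": -95,"z": 97,"roll": 0},
    {"hand": 1,"x": 20,"y": -95,"z": 102,"roll": 0},
    {"hand": 1,"x": 35,"y": -95,"z": 102,"roll": 0},
    {"hand": 1,"x": 44,"y": -94,"z": 102,"roll": 0},
    {"hand": 1,"x": 50,"y": -94,"z": 102,"roll": 0},
    {"hand": 1,"x": 50,"y": -94,"z": 102,"roll": 0}
  ]
}}

```text
time: 15.65
eef_pos: [0.5735, 0.2283, 0.1544]
eef_rot: [[1.0, 0.023, 0.014], [0.023, -1.0, -0.002], [0.014, 0.002, -1.0]]
force: [0.1, 1.2, -0.7]
opening: 0.0005
```

```bash
python3 - <<'E'
from h import *
rel([(.574,.2236,.14,.013),(.574,.2236,.128,.013)])
cv2.imwrite("pics/s10.png",get_image("side")); crop("pics/s10.png","pics/s10c.png",140,120,290,240,5)
cv2.imwrite("pics/t10.png",get_image("top")); crop("pics/t10.png","pics/t10c.png",180,110,270,220,5)
E
```

```text
t 15.65 pos [0.5735 0.2283 0.1544] yaw 0.023 tilt [ 0.014 -0.002 -1.   ] F [ 0.1  1.2 -0.7] open 0.0005 q7 -2.19
(0.574, 0.2236, 0.14, 0.013) -> [ 0.2  4.7 14.4] roll 0.01
(0.574, 0.2236, 0.128, 0.013) -> [ 0.   4.7 26.4] roll 0.01
```

View pics/s10c.png

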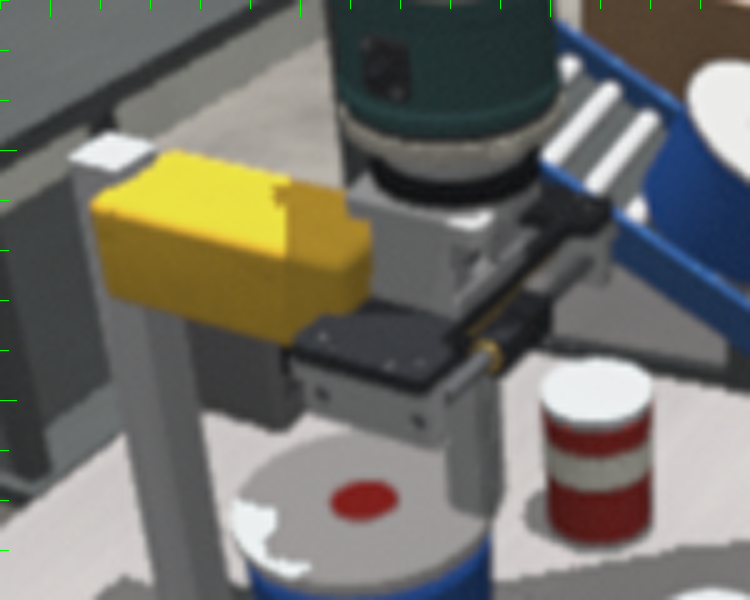

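View pics/t10c.png

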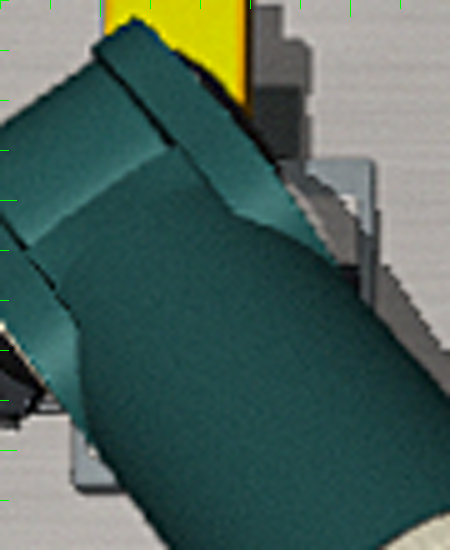

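Call:
{"method": "send_rows", "body": {
  "plan": [
    {"hand": 1,"x": 0,"y": 3,"z": 4,"roll": 0.01},
    {"hand": 1,"x": 0,"y": 4,"z": 9,"roll": 0.01},
    {"hand": 1,"x": 0,"y": 4,"z": 12,"roll": 0.01},
    {"hand": 1,"x": 0,"y": 4,"z": 15,"roll": 0.01},
    {"hand": 1,"x": 0,"y": 4,"z": 18,"roll": 0.01},
    {"hand": 1,"x": 0,"y": 4,"z": 21,"roll": 0.01},
    {"hand": 1,"x": 0,"y": 4,"z": 23,"roll": 0.01},
    {"hand": 1,"x": 0,"y": 4,"z": 25,"roll": 0.01},
    {"hand": 1,"x": 0,"y": 4,"z": 26,"roll": 0.01},
    {"hand": 1,"x": 0,"y": 4,"z": 26,"roll": 0.01}
  ]
}}

```text
time: 16.75
eef_pos: [0.5728, 0.2246, 0.1287]
eef_rot: [[1.0, 0.014, 0.014], [0.014, -1.0, -0.002], [0.014, 0.002, -1.0]]
force: [-4.3, -2.0, 7.3]
opening: 0.0006
```

```bash
python3 - <<'E'
from h import *
rel([(.574,.2236,.128,.013)])
cv2.imwrite("pics/s11.png",get_image("side")); crop("pics/s11.png","pics/s11c.png",140,120,290,240,5)
E
```

```text
t 16.75 pos [0.5728 0.2246 0.1287] yaw 0.014 tilt [ 0.014 -0.002 -1.   ] F [-4.3 -2.   7.3] open 0.0006 q7 -2.21
(0.574, 0.2236, 0.128, 0.013) -> [1.2 1.  0.7] roll 0.001
```

View pics/s11c.png

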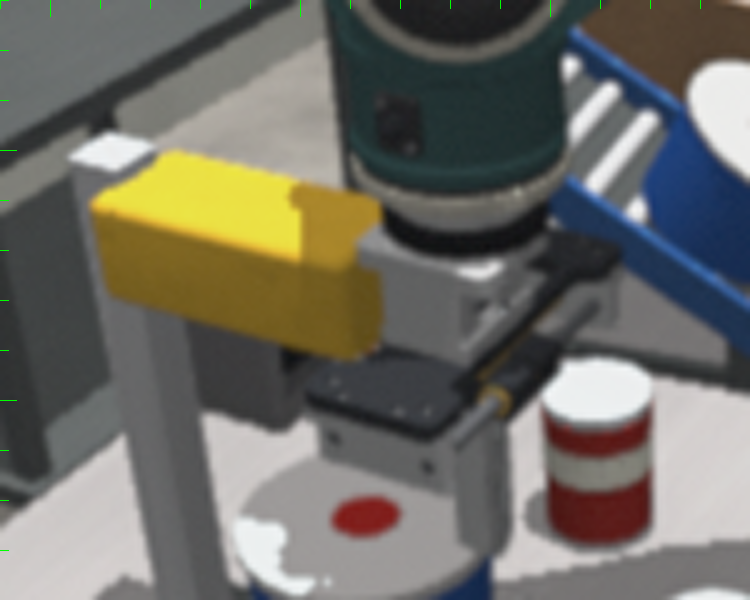

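Call:
{"method": "send_rows", "body": {
  "plan": [
    {"hand": 1,"x": 0,"y": 1,"z": 1,"roll": 0},
    {"hand": 1,"x": 0,"y": 1,"z": 2,"roll": 0},
    {"hand": 1,"x": 0,"y": 1,"z": 3,"roll": 0},
    {"hand": 1,"x": 0,"y": 1,"z": 3,"roll": 0},
    {"hand": 1,"x": 0,"y": 1,"z": 4,"roll": 0},
    {"hand": 1,"x": 0,"y": 1,"z": 4,"roll": 0},
    {"hand": 1,"x": 0,"y": 1,"z": 4,"roll": 0},
    {"hand": 1,"x": 0,"y": 1,"z": 4,"roll": 0},
    {"hand": 1,"x": 0,"y": 1,"z": 4,"roll": 0},
    {"hand": 1,"x": 0,"y": 1,"z": 4,"roll": 0}
  ]
}}

```text
time: 17.8
eef_pos: [0.573, 0.2246, 0.1269]
eef_rot: [[1.0, 0.015, 0.015], [0.015, -1.0, -0.001], [0.015, 0.002, -1.0]]
force: [-12.2, -2.6, 32.4]
opening: 0.0
```

```bash
python3 - <<'E'
from h import *
rel([(.574,.2236,.128,.013)])
cv2.imwrite("pics/s12.png",get_image("side")); crop("pics/s12.png","pics/s12c.png",140,120,290,240,5)
E
```

```text
t 17.8 pos [0.573  0.2246 0.1269] yaw 0.015 tilt [ 0.015 -0.001 -1.   ] F [-12.2  -2.6  32.4] open 0.0 q7 -2.21
(0.574, 0.2236, 0.128, 0.013) -> [ 1.   1.  -1.1] roll 0.002
```

View pics/s12c.png

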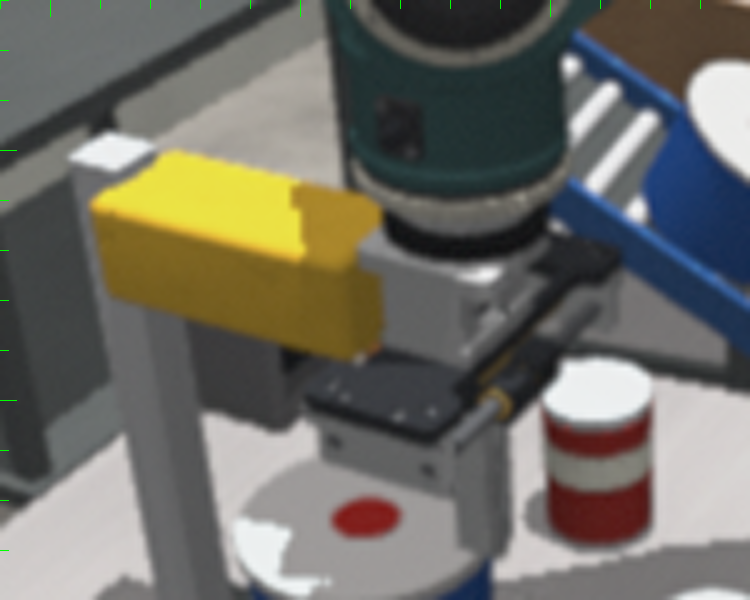

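```bash
python3 - <<'E'
from h import *
rel([(.573,.2246,.165,.013),(.50,.25,.2,.013),(.4405,.361,.2,2.1)])
E
```

```text
t 17.85 pos [0.573  0.2246 0.1269] yaw 0.015 tilt [ 0.015 -0.001 -1.   ] F [-12.8  -3.3  32.5] open 0.001 q7 -2.21
(0.573, 0.2246, 0.165, 0.013) -> [  0.6   0.  -38.1] roll 0.002
(0.5, 0.25, 0.2, 0.013) -> [-71.5 -26.4 -74.3] roll 0.002
(0.4405, 0.361, 0.2, 2.1) -> [-129.4 -138.3  -75.3] roll -2.085
```

Call:
{"method": "send_rows", "body": {
  "plan": [
    {"hand": 1,"x": 0,"y": 0,"z": -10,"roll": 0},
    {"hand": 1,"x": -5,"y": 0,"z": -30,"roll": 0},
    {"hand": 1,"x": -35,"y": -5,"z": -50,"roll": 0},
    {"hand": 1,"x": -70,"y": -25,"z": -74,"roll": 0},
    {"hand": 1,"x": -85,"y": -55,"z": -75,"roll": -0.14},
    {"hand": 0.7,"x": -100,"y": -85,"z": -75,"roll": -0.28},
    {"hand": 0,"x": -115,"y": -110,"z": -75,"roll": -0.42},
    {"hand": 0,"x": -129,"y": -138,"z": -75,"roll": -0.56},
    {"hand": 0,"x": -129,"y": -138,"z": -75,"roll": -0.7},
    {"hand": 0,"x": -129,"y": -138,"z": -75,"roll": -0.84}
  ]
}}

```text
time: 18.85
eef_pos: [0.4401, 0.3618, 0.1997]
eef_rot: [[0.65, 0.759, 0.015], [0.76, -0.65, -0.001], [0.009, 0.012, -1.0]]
force: [0.7, -1.0, -0.0]
opening: 0.0369
```

```bash
python3 - <<'E'
from h import *
rel([(.4405,.361,.15,2.1)])
im=get_image("side");cv2.imwrite("pics/s13.png",im); crop("pics/s13.png","pics/s13c.png",140,190,290,300,5)
E
```

```text
t 18.85 pos [0.4401 0.3618 0.1997] yaw 0.863 tilt [ 0.015 -0.001 -1.   ] F [ 0.7 -1.  -0. ] open 0.0369 q7 -1.72
(0.4405, 0.361, 0.15, 2.1) -> [-0.8  0.2 49.7] roll -1.237
```

View pics/s13c.png

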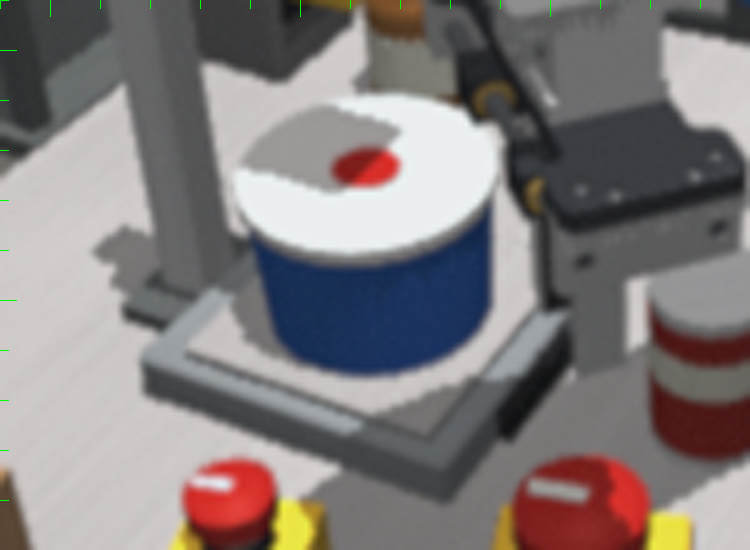

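```bash
python3 - <<'E'
from h import *
print(proj("side",[[.6435,.2245,.140],[.6435,.2245,.128]]))
def red(f):
    im=cv2.imread(f);h=cv2.cvtColor(im,cv2.COLOR_BGR2HSV);m=((h[...,0]<8)|(h[...,0]>172))&(h[...,1]>120);z=m[205:240,190:235];y,x=np.nonzero(z);print(f,x.mean()+190,y.mean()+205,len(x))
red("pics/side0.png");red("pics/s13.png")
E
```

```text
[[212.29739384 218.50327459]
 [212.74592564 222.26957799]]
pics/side0.png 212.42424242424244 219.62121212121212 66
pics/s13.png 212.75 223.01388888888889 72
```

```bash
python3 - <<'E'
from h import *
a=cv2.imread("pics/side0.png").astype(float);b=cv2.imread("pics/s13.png").astype(float)
for c in range(196,232,4):
    r=[]
    for im in(a,b):
        col=im[228:258,c-1:c+2,2].mean(1) # red channel: white->blue
        i=np.nonzero(col<120)[0][0]; r.append(228+i-1+(col[i-1]-120)/(col[i-1]-col[i]))
    print(c,np.round(r,2),round(r[1]-r[0],2))
print(proj("side",[[.60,.28,.130],[.60,.28,.118]]))
E
```

```text
196 [235.56 238.87] 3.32
200 [236.66 240.22] 3.55
204 [237.52 240.93] 3.42
208 [237.73 241.48] 3.75
212 [237.62 241.44] 3.81
216 [237.36 240.87] 3.51
220 [236.36 240.16] 3.8
224 [235.15 238.86] 3.71
228 [233.4  237.17] 3.77
[[214.56713865 238.68997733]
 [215.02420224 242.51467166]]
```

Call:
{"method": "send_rows", "body": {
  "plan": [
    {"hand": 0,"x": 0,"y": 0,"z": 5,"roll": -0.14},
    {"hand": 0,"x": 0,"y": 0,"z": 10,"roll": -0.28},
    {"hand": 0,"x": 0,"y": 0,"z": 15,"roll": -0.42},
    {"hand": 0,"x": 0,"y": 0,"z": 20,"roll": -0.56},
    {"hand": 0,"x": 0,"y": 0,"z": 25,"roll": -0.7},
    {"hand": 0,"x": 0,"y": 0,"z": 30,"roll": -0.84},
    {"hand": 0,"x": 0,"y": 0,"z": 35,"roll": -0.98},
    {"hand": 0,"x": 0,"y": 0,"z": 40,"roll": -1.12},
    {"hand": 0,"x": 0,"y": 0,"z": 45,"roll": -1.24},
    {"hand": 0,"x": 0,"y": 0,"z": 50,"roll": -1.24}
  ]
}}

```text
time: 19.9
eef_pos: [0.4414, 0.361, 0.1491]
eef_rot: [[-0.514, 0.858, 0.015], [0.858, 0.514, -0.001], [-0.009, 0.012, -1.0]]
force: [0.4, 0.3, -0.8]
opening: 0.0938
```

```bash
python3 - <<'E'
from h import *
rel([(.4405,.361,.12,2.1),(.4405,.361,.079,2.1)])
im=get_image("side");cv2.imwrite("pics/s14.png",im); crop("pics/s14.png","pics/s14c.png",180,220,320,340,5)
E
```

```text
t 19.9 pos [0.4414 0.361  0.1491] yaw 2.11 tilt [ 0.015 -0.001 -1.   ] F [ 0.4  0.3 -0.8] open 0.0938 q7 -0.65
(0.4405, 0.361, 0.12, 2.1) -> [ 0.7 -1.1 29.1] roll 0.01
(0.4405, 0.361, 0.079, 2.1) -> [ 1.1 -1.6 70.1] roll 0.01
```

View pics/s14c.png

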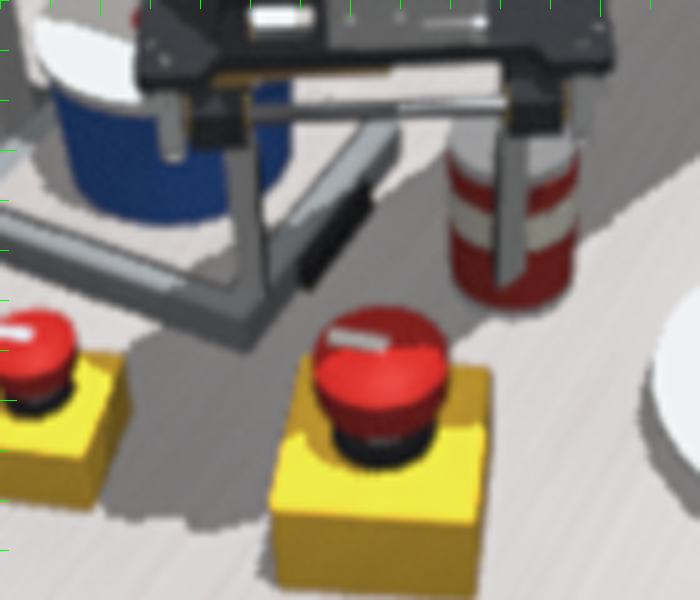

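Call:
{"method": "send_rows", "body": {
  "plan": [
    {"hand": 0,"x": 0,"y": -1,"z": 12,"roll": 0.01},
    {"hand": 0,"x": 1,"y": -1,"z": 28,"roll": 0.01},
    {"hand": 0,"x": 1,"y": -1,"z": 45,"roll": 0.01},
    {"hand": 0,"x": 1,"y": -2,"z": 60,"roll": 0.01},
    {"hand": 0,"x": 1,"y": -2,"z": 68,"roll": 0.01},
    {"hand": 0,"x": 1,"y": -2,"z": 70,"roll": 0.01},
    {"hand": 0,"x": 1,"y": -2,"z": 70,"roll": 0.01},
    {"hand": 1,"x": 1,"y": -2,"z": 70,"roll": 0.01},
    {"hand": 1,"x": 1,"y": -2,"z": 70,"roll": 0.01},
    {"hand": 1,"x": 1,"y": -2,"z": 70,"roll": 0.01}
  ],
  "force": 25
}}

```text
time: 20.95
eef_pos: [0.4402, 0.3605, 0.0788]
eef_rot: [[-0.501, 0.865, 0.015], [0.865, 0.501, -0.001], [-0.009, 0.012, -1.0]]
force: [0.5, -0.3, -0.1]
opening: 0.0733
```

```bash
python3 - <<'E'
from h import *
rel([(.4405,.361,.079,2.1)])
E
```

```text
t 20.95 pos [0.4402 0.3605 0.0788] yaw 2.096 tilt [ 0.015 -0.001 -1.   ] F [ 0.5 -0.3 -0.1] open 0.0733 q7 -0.73
(0.4405, 0.361, 0.079, 2.1) -> [ 0.3  0.5 -0.2] roll -0.004
```

Close on the head, then begin the turn (positive roll is clockwise seen from above).

Call:
{"method": "send_rows", "body": {
  "plan": [
    {"hand": 1,"x": 0,"y": 0,"z": 0,"roll": 0},
    {"hand": 1,"x": 0,"y": 0,"z": 0,"roll": 0},
    {"hand": 1,"x": 0,"y": 0,"z": 0,"roll": 0},
    {"hand": 1,"x": 0,"y": 0,"z": 0,"roll": 0},
    {"hand": 1,"x": 0,"y": 0,"z": 0,"roll": 0},
    {"hand": 1,"x": 0,"y": 0,"z": 0,"roll": 0.1},
    {"hand": 1,"x": 0,"y": 0,"z": 0,"roll": 0.2},
    {"hand": 1,"x": 0,"y": 0,"z": 0,"roll": 0.3},
    {"hand": 1,"x": 0,"y": 0,"z": 0,"roll": 0.4},
    {"hand": 1,"x": 0,"y": 0,"z": 0,"roll": 0.5}
  ],
  "force": 30
}}

```text
time: 21.95
eef_pos: [0.4406, 0.3615, 0.0794]
eef_rot: [[-0.021, 1.0, 0.016], [1.0, 0.021, 0.0], [0.0, 0.016, -1.0]]
force: [0.7, 4.1, 1.3]
opening: 0.0594
```

```bash
python3 - <<'E'
from h import *
rel([(.4405,.361,.079,.9),(.4405,.361,.079,.85)])
print(sensors.get_obs()['ft_torque'].round(2))
im=get_image("side");cv2.imwrite("pics/s15.png",im); crop("pics/s15.png","pics/s15c.png",180,220,320,340,5)
E
```

```text
t 21.95 pos [0.4406 0.3615 0.0794] yaw 1.592 tilt [ 0.016  0.    -1.   ] F [0.7 4.1 1.3] open 0.0594 q7 -1.17
(0.4405, 0.361, 0.079, 0.9) -> [-0.5 -0.1  0.4] roll 0.692
(0.4405, 0.361, 0.079, 0.85) -> [-0.5 -0.1  0.4] roll 0.742
[0.91 0.24 0.05]
```

View pics/s15c.png

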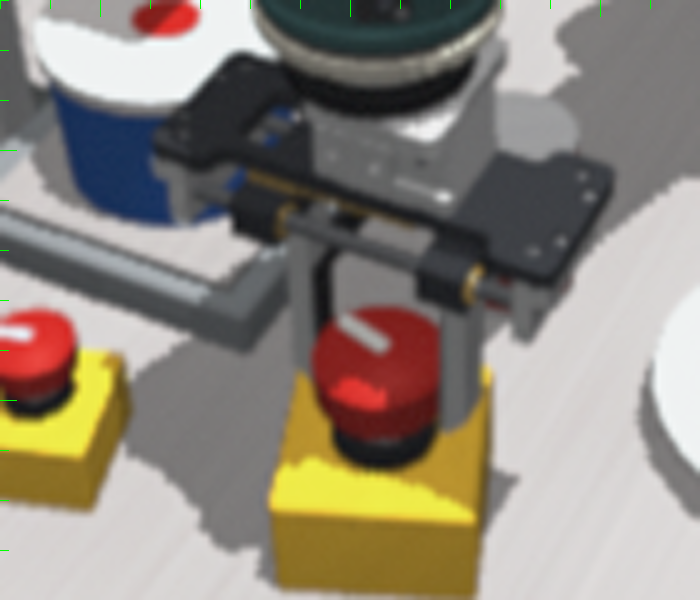

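Call:
{"method": "send_rows", "body": {
  "plan": [
    {"hand": 1,"x": 0,"y": 0,"z": 0,"roll": 0.1},
    {"hand": 1,"x": 0,"y": 0,"z": 0,"roll": 0.2},
    {"hand": 1,"x": 0,"y": 0,"z": 0,"roll": 0.3},
    {"hand": 1,"x": 0,"y": 0,"z": 0,"roll": 0.4},
    {"hand": 1,"x": 0,"y": 0,"z": 0,"roll": 0.5},
    {"hand": 1,"x": 0,"y": 0,"z": 0,"roll": 0.6},
    {"hand": 1,"x": 0,"y": 0,"z": 0,"roll": 0.7},
    {"hand": 1,"x": 0,"y": 0,"z": 0,"roll": 0.76},
    {"hand": 1,"x": 0,"y": 0,"z": 0,"roll": 0.82},
    {"hand": 1,"x": 0,"y": 0,"z": 0,"roll": 0.82}
  ]
}}

```text
time: 23.0
eef_pos: [0.4371, 0.3615, 0.0787]
eef_rot: [[0.718, 0.695, 0.011], [0.696, -0.719, -0.002], [0.007, 0.009, -1.0]]
force: [-16.2, -1.6, 2.0]
opening: 0.0588
```

```bash
python3 - <<'E'
from h import *
rel([(.4405,.361,.079,.85)])
print(sensors.get_obs()['ft_torque'].round(2))
im=get_image("side");cv2.imwrite("pics/s16.png",im); crop("pics/s16.png","pics/s16c.png",180,220,320,340,5)
E
```

```text
t 23.0 pos [0.4371 0.3615 0.0787] yaw 0.769 tilt [ 0.011 -0.002 -1.   ] F [-16.2  -1.6   2. ] open 0.0588 q7 -1.88
(0.4405, 0.361, 0.079, 0.85) -> [ 2.2  2.7 -0.3] roll -0.081
[-0.32  4.03  1.46]
```

View pics/s16c.png

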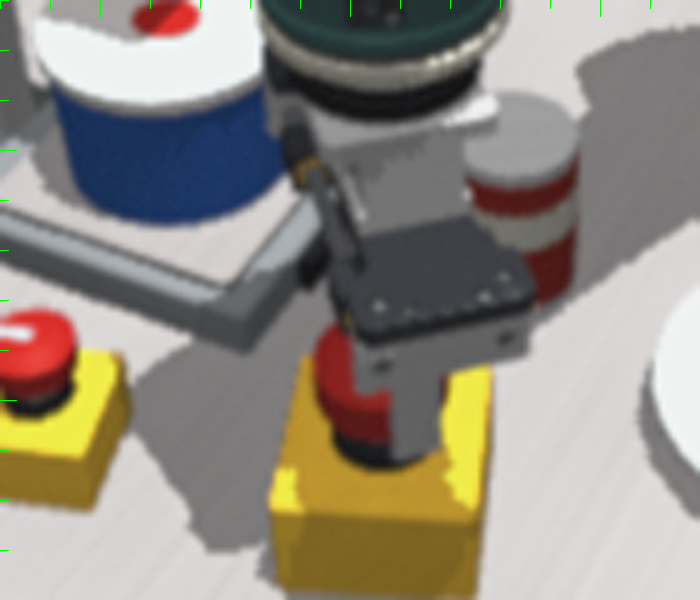

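Call:
{"method": "send_rows", "body": {
  "plan": [
    {"hand": 0.5,"x": 0,"y": 0,"z": 0,"roll": 0},
    {"hand": 0,"x": 0,"y": 0,"z": 0,"roll": 0},
    {"hand": 0,"x": 1,"y": 1,"z": 0,"roll": 0},
    {"hand": 0,"x": 2,"y": 2,"z": 0,"roll": 0},
    {"hand": 0,"x": 2,"y": 2,"z": -15,"roll": 0},
    {"hand": 0,"x": 2,"y": 2,"z": -50,"roll": 0},
    {"hand": 0,"x": 2,"y": 2,"z": -95,"roll": 0},
    {"hand": 0,"x": 2,"y": 2,"z": -140,"roll": 0},
    {"hand": 0,"x": -30,"y": 2,"z": -170,"roll": 0},
    {"hand": 0,"x": -70,"y": 2,"z": -180,"roll": 0}
  ]
}}

```text
time: 24.05
eef_pos: [0.3862, 0.3128, 0.2617]
eef_rot: [[0.717, 0.697, 0.014], [0.697, -0.717, 0.001], [0.011, 0.009, -1.0]]
force: [0.2, -0.9, -1.1]
opening: 0.0941
```

```bash
python3 - <<'E'
from h import *
rel([(.3,.3,.3,.85)])
im=get_image("side");cv2.imwrite("pics/s17.png",im); crop("pics/s17.png","pics/s17c.png",180,220,320,340,5)
im=get_image("top");cv2.imwrite("pics/t17.png",im)
E
```

```text
t 24.05 pos [0.3862 0.3128 0.2617] yaw 0.772 tilt [ 0.014  0.001 -1.   ] F [ 0.2 -0.9 -1.1] open 0.0941 q7 -1.67
(0.3, 0.3, 0.3, 0.85) -> [-70.2 -50.6 -39.6] roll -0.078
```

View pics/s17c.png

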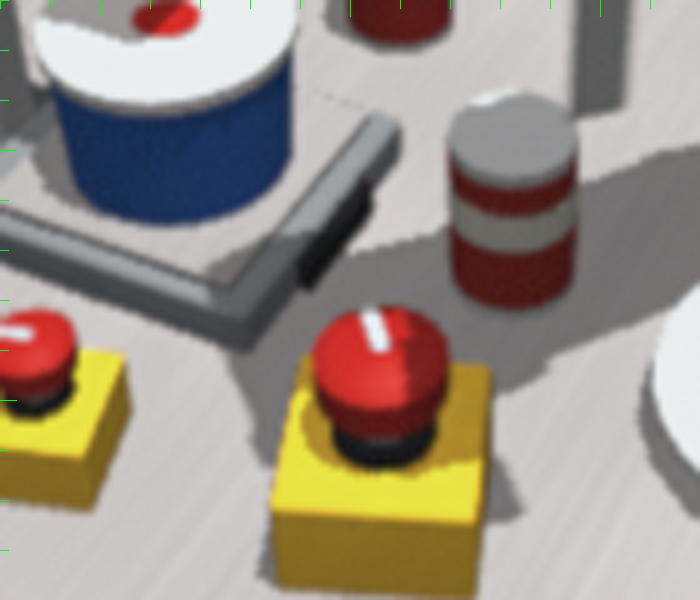

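View pics/s17.png

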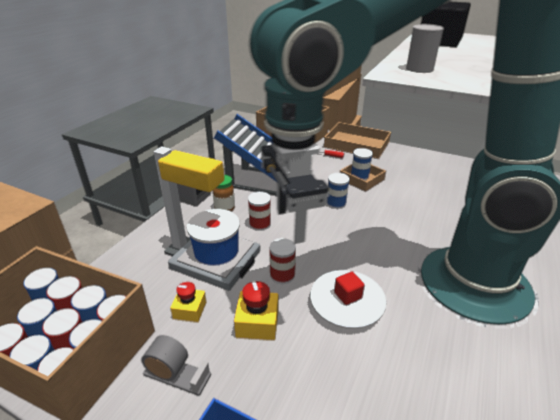

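View pics/t17.png

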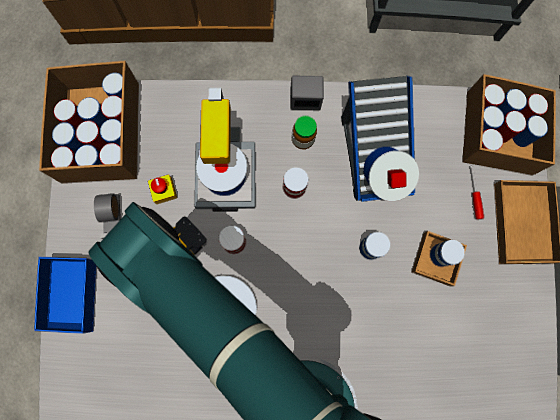

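```bash
python3 - <<'E'
from h import *
f=lambda a:atz("side",np.array(a)/5+[180,220],.114)
for i,o in(((386,344),(331,338)),((380,348),(370,312))):
    p,q=f([i]),f([o]);d=(q-p)[0];print(np.arctan2(d[1],d[0]),np.linalg.norm(d))
a=cv2.imread("pics/side0.png");b=cv2.imread("pics/s17.png")
for n,(x0,y0,x1,y1) in dict(can1=(245,190,275,230),can2=(325,172,352,208),can3=(268,238,298,282),jar=(212,174,236,208),tape=(140,330,215,395)).items():
    A=cv2.cvtColor(a[y0:y1,x0:x1],6).astype(np.float32);B=cv2.cvtColor(b[y0:y1,x0:x1],6).astype(np.float32)
    print(n,np.round(cv2.phaseCorrelate(A,B),2) if 0 else [np.round(cv2.phaseCorrelate(A,B)[0],2)])
E
```

```text
0.3147665491080676 0.023938904776661392
-0.8608324719995153 0.02176427505260382
can1 [array([-0.  ,  0.03])]
can2 [array([ 0.65, -0.12])]
can3 [array([-0.03, -0.09])]
jar [array([ 0.19, -0.09])]
tape [array([ 0.55, -0.02])]
```

```bash
python3 - <<'E'
from h import *
a=cv2.imread("pics/side0.png");b=cv2.imread("pics/s17.png")
for n,(x0,y0,x1,y1) in dict(can2=(325,172,352,208),tape=(140,330,215,395),can4=(350,145,375,175)).items():
    print(n,cv2.absdiff(a[y0:y1,x0:x1],b[y0:y1,x0:x1]).mean((0,1)).round(2))
    r=cv2.matchTemplate(b[y0-8:y1+8,x0-8:x1+8],a[y0:y1,x0:x1],cv2.TM_CCOEFF_NORMED);print(cv2.minMaxLoc(r)[1],np.array(cv2.minMaxLoc(r)[3])-8)
E
```

```text
can2 [5.9  6.16 6.55]
0.9398898482322693 [0 0]
tape [0.7  0.68 0.69]
0.9998782277107239 [0 0]
can4 [0.63 0.69 0.71]
0.9998996257781982 [0 0]
```

```bash
python3 -c "
from rig import close_job,sensors
print(sensors.get_obs()['force'].round(2)); print(close_job())"
```

```text
[-0.13  1.48 -0.09]
the job is handed in; nothing more can be done
None
```

The job is done in the order asked and was handed in at about 24 s, with the gripper clear of everything.

- **Stop button:** I pressed it to its end stop. The tool tip reached z 0.1045 m, against 0.106 m expected fully down. The first press stopped at 7.8 N, so I pressed again. That peaked at 84 N, far above the 9 N needed and under the 120 N limit.
- **Tilted tub:** I hinged the smaller lid (134 mm plate) onto the seal ring and pushed it along the tub's axis to a hard stop at about 77 N. A second press on the block reached about 98 N, also a hard stop. The orange ring is no longer visible in either view. The lid stopped about 2.4 mm higher than my camera estimate of the ring predicted. I put that down to the 2 mm calibration, since it already sat about 2 mm high when it first rested on the ring.
- **Scanner tub:** I pressed its lid at the open edge until it stopped at 32 N, with the tip at z 0.127 m. The image shows about 11.4 mm of travel against 12 mm expected, which is within pixel noise.
- **Red head:** I turned it clockwise until it stopped against about 1.5 N m. The stripe turned about 1.18 rad against the 1.2 rad limit.
- **Bystanders:** Three of the cans, the jar and the tape holder show no real shift in the side view. Can 2 matched less well (0.94), probably because of the arm's shadow, but it stands in the same place in the top view.

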